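# Face a vial's label to the reader and hold its backdrop panel at the balance point

### The arm

A 7-joint arm with a two-finger parallel gripper is mounted at the origin on a cart in front of the work surface, level with it; the furniture and walls round the work are solid. World frame = base frame: x ahead of the robot, y to its left, z up, the work surface at z = 0. Lengths are in m, angles in rad, forces in N, time in s.
With the tool pointing down it reaches from about 0.425 to 0.875 m from the base axis. Payload 8.4 kg.
Tool frame: the origin (TCP) lies on the mounting face of the last link; the fingertips stand tip_reach ahead of it and the grasp point (between the pads) lies 155 mm ahead of it (tip_reach is the distance from the TCP to the fingertips, in m); z points along the fingers, y is the line along which they close (so a half turn about z gives the same grasp; the last joint's range is limited). The gripper opens to 85 mm and grips with 20 to 120 N. Pads are 22 mm wide; open, the fingers measure 114 mm over their backs; the gripper's body (76 mm by 85 mm) begins 54 mm behind the grasp point. The pads swing forward as they close: fully open they stand 13 mm farther back than shut.
Start: joints at [1.014, 0.333, 0.04, 1.465, -0.013, 1.343, -0.059], TCP at [0.287, -0.583, 0.405] pointing down, gripper open.
Joint ranges: [-2.58, 2.58], [-0.38, 2.09], [-1.3, 1.39], [0.25, 2.4], [-1.5, 4.64], [0.08, 2.09], [-2.65, 2.65]. Speed limits (rad/s): [2.22, 2.22, 2.79, 2.79, 3.14, 3.14, 3.14].

### API

Orientations are given as [roll, pitch, yaw] about the fixed x, y, z axes, in that order (R = Rz(yaw) Ry(pitch) Rx(roll)).
In Python, from bench import sense, camera, calibration, finish_job, tip_reach gives the robot as it stands.
- The arm moves only by the tool step_arm, never from a script. Its argument "motion" is a list of rows, each a list of 3 entries, a list of its own where there are three numbers: the turn, a rotation vector about the tool's x, y, z as a fraction of full scale, then the shift along the tool's x, y, z as a fraction of full scale, then the opening, from 0 (shut) to 1 (fully open). In form: [[[wx, wy, wz], [tx, ty, tz], jaw], ...]. A call has 1 to 5 rows; each row shifts and turns the commanded pose from where the row before left it, along the tool's axes as they then stand; what a row does not reach is not made up. Full scale, the value 1, is 0.5 m for a shift and pi rad for a turn. A row lasts 1/12 s, in which the tool goes at most 41.7 mm and 7.16 degrees, less where a joint would pass 70% of its speed; a pose out of reach is approached as far as the arm can. A call with a number of a shift or a turn outside -1 to 1 is refused whole. A call with a gripper value outside its range is refused whole. The fingers move at their own pace and stop on an object; "grip_force" is the grip in N (left out, the last holds). Time passes only in rows, so rows that do not move let the fingers close. It gives the time, the measured TCP pose, the force, the opening and the grip force at its end, in the units of the state.
- sense(): the state, without advancing time (a new reading comes with each control period).
- camera(name): name is "scene" or "side" or "wrist"; returns the picture (480x640x3 uint8, red, green, blue); there is no depth.
- calibration(name): a dict with "fx", "fy", "cx", "cy" (pixels), "eye" and "attitude" of the camera in the world; the wrist camera has in their place "T_tool_cam" (4x4, takes a point from camera to tool coordinates, whose origin is the TCP and whose axes are the flange's). Camera axes: x right, y down, z forward; pixel columns grow to the right and rows downward; lengths in m; the calibration is good to about 2 mm. A picture is of the moment at which its call begins: read the wrist's pose just before it. calibration takes no time and is no camera call.
- finish_job(): hands the job in; it is judged then, once.
The state is a dict: "t": time; "q": joint angles; "qvel": joint speeds; "joint_efforts": joint torques, N m; "tool_pos": TCP position; "tcp_rot": TCP orientation; "wrist_force": force on the tool from outside, world axes, zero at the start; "moment": the same for the moment, N m; "finger_gap": opening from 0.0 (shut) to 1.0 (fully open); "finger_force": force on a finger pad.
Only numpy, scipy, OpenCV 4.12 (cv2) and the standard library are available. Lean on these libraries where they do the work, as an engineer would, in place of code of your own. Each camera call takes 0.05 s, during which the arm holds its last target. There are 200 camera calls.

### The job

Get this vial ready for a label reading: turn the vial in its seat until its label squarely faces the reader's red window, and let go of it. Then take the backdrop panel, which has lost its stay, by its bar, swing it up from its rests to its upright balance point behind the vial and finish still holding it there, so that I can take the reading: it must never drop or tip over towards the vial. The vial stays upright in its seat, and the other things on the bench stay where they are.

Things in the scene. Friction and masses are not known exactly. Their poses are not given: they have to be found in the camera images.
- stand: fixed dark grey vial reading stand. Origin on the seat's vertical axis at bench height; z up; -x points to the reader, +x to the panel. Base plate x -110 to 132, y -56 to 56 mm, top 10 mm above the bench. Reader: grey block at x -105 to -63, y -28 to 28 mm, top 59 mm above the bench. Two rests under the panel at x 119, y -34 and 34 mm, 70 mm high
- seat (a point): centre of the vial seat's floor (the plate's top, 10 mm above the bench): an aluminium ring, inner diameter 47.6 mm, outer diameter 60 mm, 12 mm high, open at the top. The vial stands in it and can be turned in place
- window (a point): middle of the reader's dark red window, 36 mm above the bench, 60 mm from the seat's axis, facing the seat (+x of the stand)
- vial: loose brown sample vial in the seat, body 42 mm diameter; white label with a black square code on one side only; white cap 33.6 mm diameter, fixed, a black line on its top from the centre towards the label; 86 mm high (cap from 70 mm up); about 80 g. Origin at the foot's centre, z up, -x through the label's middle: label faces window when this x lies along the stand's x
- label (a point): middle of the label on the vial's side, 21 mm from the vial's axis, 30 mm above its foot
- panel (a joint): swing of the backdrop panel, rad: 0 = upright, its balance point (weight straight above the hinge); -0.87 = lying back on its rests, away from the vial (start); positive = towards the vial, stop at 0.45. Let go anywhere but at 0, it falls. 0.25 kg, needs at most 2 N at the bar. Panel 100 mm wide, 6 mm thick, white on the vial's side, black behind
- panel_hinge (a point): middle of the panel's hinge axis, which runs along the stand's y, 60 mm from the seat's axis on the +x side, 26 mm above the bench
- panel_bar (a point): middle of the panel's handle: round steel bar, 10 mm diameter, parallel to the hinge, straight for 80 mm, with a free opening 26 mm high between it and the panel's edge. It is 120 mm from the hinge: at joint value q, 120 sin(-q) mm along the stand's +x from it and 120 cos(q) mm above it (103 mm above the bench at the start, 146 mm upright)
- notebook: loose black notebook, 149 x 106 x 12 mm, lying on the bench; leave alone. Origin under its centre
- slide_box: loose shut white slide box with a grey lid, 64 x 85 x 29 mm; leave alone. Origin under its centre
- dust_cap: loose black dust cap, 31 mm diameter, 12 mm high; leave alone. Origin under its centre
- marker: loose marker pen with black ends, 132 x 12 x 15 mm, lying along its x; leave alone. Origin under its centre
- objective_case: loose upright objective case, white with black ends, 34 mm diameter, 68 mm high; leave alone. Origin under its centre
- petri_dish: loose clear petri dish, 47 mm diameter, 16 mm high; leave alone. Origin under its centre

How it is judged:
By the outcome, as a careful person would: the job done as asked, in the order asked, and still so for the second after the job is handed in, while the arm keeps its last pose, push and grip.
It also fails if it takes over 54 s, if anything falls off the work surface, if the arm or the gripper's body presses on something with over 40 N, if the wrist force passes 120 N, or if a joint passes its speed limit or range.

## Working session

There is one attempt and no reset: what is moved stays moved. The work goes in short steps, Python scripts to look and compute and a tool call to move; the robot and the scene stay as the last step left them, time stands still between calls to the robot, and variables do not carry over. Pictures are saved under pics/ and viewed, at most 10 in all, crops included, and the job is handed in when it is done.

Besides the shell and the picture viewer there is one more tool, called after "Emit:" as name(argument=value, ...), one argument or row to a line, values as JSON. step_arm: Moves the arm, as the interface text tells. Its arguments: {"type":"object","properties":{"motion":{"type":"array","items":{"type":"array"}},"grip_force":{"type":"number"}},"required":["motion"]}

```bash
mkdir -p pics; ls; python3 - <<'E'
from bench import *
import cv2
print(sense()); print(tip_reach)
for n in("scene","side","wrist"):
    print(n,calibration(n))
    cv2.imwrite(f"pics/{n}0.png",camera(n)[:,:,::-1])
E
```

```text
pics
{'t': 0.0, 'q': array([ 1.01380498,  0.33391752,  0.03986963,  1.46625729, -0.01341425,
        1.34328685, -0.05852282]), 'qvel': array([-0.00036138, -0.00141654,  0.00099592, -0.00058796,  0.00011449,
       -0.00015472,  0.00134994]), 'joint_efforts': array([ 1.41835149e-03, -6.58534098e+01,  1.36634868e+00, -4.05561233e+01,
        1.66964735e-02,  1.26307178e-02,  2.06949636e-05]), 'tool_pos': array([ 0.28720123, -0.58292107,  0.40382354]), 'tcp_rot': array([-3.13999241e+00,  9.41141030e-05,  4.57752269e-01]), 'wrist_force': array([ 0.10820915, -0.39273646, -0.0711022 ]), 'moment': array([0.02620703, 0.034362  , 0.03216681]), 'finger_force': 0.0, 'finger_gap': 0.9986082152142878}
0.1734
scene {'fx': 549.4615145013653, 'fy': 549.4615145013653, 'cx': 307.2618856543497, 'cy': 247.5005877611038, 'eye': array([-0.02734565,  0.72669266,  0.86424318]), 'attitude': array([-2.461681  , -0.00840004, -2.13381465])}
side {'fx': 556.9288480997276, 'fy': 556.9288480997276, 'cx': 311.534013419965, 'cy': 230.06287595713079, 'eye': array([0.24309139, 1.1528208 , 0.60218934]), 'attitude': array([-2.10133763, -0.00898321, -2.78852451])}
wrist {'fx': 424.08412554178534, 'fy': 424.08412554178534, 'cx': 320.45772091099604, 'cy': 235.17959760098603, 'T_tool_cam': array([[-8.78206117e-04, -9.66035275e-01, -2.58408738e-01,
         6.57419071e-02],
       [ 9.99999574e-01, -7.75250035e-04, -5.00319234e-04,
         6.55833851e-04],
       [ 2.82994646e-04, -2.58409067e-01,  9.66035545e-01,
         3.11216643e-02],
       [ 0.00000000e+00,  0.00000000e+00,  0.00000000e+00,
         1.00000000e+00]])}
```

View pics/scene0.png

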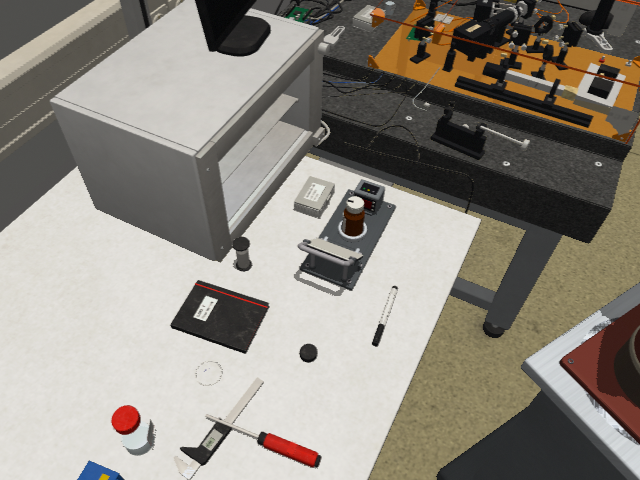

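View pics/side0.png

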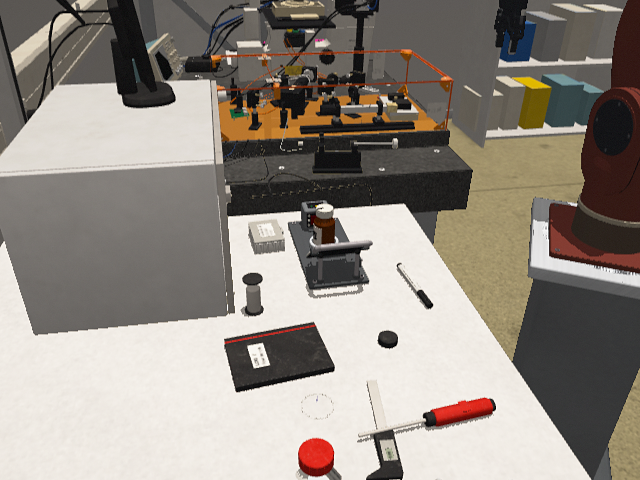

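The scene view shows the vial cap at about (355,203), ring (352,228), bar from (303,246) to (358,262), and reader (370,190). The side view shows the cap at (325,211) and the bar from (312,250) to (370,243).

```bash
cat > h.py <<'E'
import numpy as np, cv2
from scipy.spatial.transform import Rotation as R
from bench import *
def cam(n,s=None):
    c=calibration(n)
    if n=="wrist":
        s=s or sense(); T=np.eye(4); T[:3,:3]=R.from_euler('xyz',s['tcp_rot']).as_matrix(); T[:3,3]=s['tool_pos']
        T=T@c['T_tool_cam']; return c,T[:3,:3],T[:3,3]
    return c,R.from_euler('xyz',c['attitude']).as_matrix(),c['eye']
def ray(n,uv,s=None):
    c,A,e=cam(n,s); d=A@[(uv[0]-c['cx'])/c['fx'],(uv[1]-c['cy'])/c['fy'],1]; return e,d/np.linalg.norm(d)
def onz(n,uv,z,s=None):
    e,d=ray(n,uv,s); return e+d*(z-e[2])/d[2]
def proj(n,p,s=None):
    c,A,e=cam(n,s); q=A.T@(np.array(p)-e); return np.array([c['fx']*q[0]/q[2]+c['cx'],c['fy']*q[1]/q[2]+c['cy']])
def tri(*v):
    M=np.zeros((3,3));b=np.zeros(3)
    for n,uv in v:
        e,d=ray(n,uv);P=np.eye(3)-np.outer(d,d);M+=P;b+=P@e
    return np.linalg.solve(M,b)
E
python3 - <<'E'
from h import *
np.set_printoptions(precision=4,suppress=True)
print("cap",onz("scene",(355,203),.096),onz("side",(325,211),.096))
print("ring",onz("scene",(352,229),.022))
print("bar ends",onz("scene",(303,246),.103),onz("scene",(358,262),.103),onz("side",(312,250),.103),onz("side",(370,243),.103))
print("reader",onz("scene",(370,186),.059))
for p in [(354,288),(396,206),(300,276)]: print(onz("scene",p,.01))
for p in [(388,298),(243,242),(308,352),(252,222),(205,150)]: print(p,onz("scene",p,.0))
for f,x,y,w,h,k in(("scene",270,160,140,140,5),("side",280,190,100,110,5)):
    im=cv2.imread(f"pics/{f}0.png")[y:y+h,x:x+w]
    cv2.imwrite(f"pics/c_{f}.png",cv2.resize(im,None,fx=4,fy=4,interpolation=cv2.INTER_CUBIC))
E
```

```text
cap [0.5391 0.2528 0.096 ] [0.5381 0.2649 0.096 ]
ring [0.5377 0.2544 0.022 ]
bar ends [0.4967 0.3974 0.103 ] [0.4154 0.3349 0.103 ] [0.5097 0.4142 0.103 ] [0.4249 0.3578 0.103 ]
reader [0.5897 0.1753 0.059 ]
[0.4231 0.3295 0.01  ]
[0.5492 0.1304 0.01  ]
[0.5008 0.4013 0.01  ]
(388, 298) [0.3758 0.2836 0.    ]
(243, 242) [0.641  0.4511 0.    ]
(308, 352) [0.3598 0.4722 0.    ]
(252, 222) [0.6792 0.4094 0.    ]
(205, 150) [ 0.9367  0.3945 -0.    ]
```

View pics/c_scene.png

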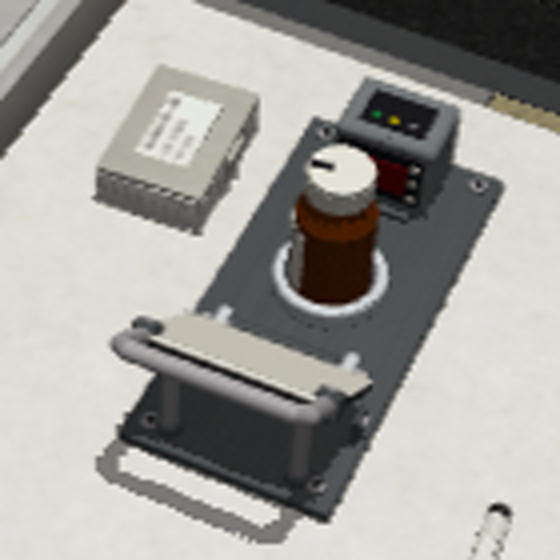

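The crop shows the plate corners at (310,118), (503,183), (325,522) and (120,435). The cap line points from (340,166) to about (308,162), so the label faces image left, roughly a quarter turn off the reader.

```bash
python3 - <<'E'
from h import *
np.set_printoptions(precision=4,suppress=True)
uv=np.array([(310,118),(503,183),(325,522),(120,435)])/4+[270,160]
P=np.array([onz("scene",p,.01)[:2] for p in uv]); 
print(P, [np.linalg.norm(P[i]-P[(i+1)%4]) for i in range(4)])
L=np.array([(-110,56),(-110,-56),(132,-56),(132,56)])/1000
# which side is +y: z up => near-left, far-left
for l in(L,L*[1,-1]):
    a=l-l.mean(0);b=P-P.mean(0);U,S,V=np.linalg.svd(a.T@b);Rm=(U@V).T
    print(np.linalg.det(Rm),np.degrees(np.arctan2(Rm[1,0],Rm[0,0])),P.mean(0)-Rm@l.mean(0),np.abs(b-a@Rm.T).max())
c=onz("scene",np.array((340,166))/4+[270,160],.096);t=onz("scene",np.array((308,162))/4+[270,160],.096)
print(c,np.degrees(np.arctan2(*(t-c)[1::-1])))
E
```

```text
[[0.6444 0.1901]
 [0.5501 0.1304]
 [0.4212 0.3372]
 [0.5155 0.3922]] [np.float64(0.11162508184248623), np.float64(0.24366286268194357), np.float64(0.10920444823752057), np.float64(0.2396836076267986)]
-0.9999999999999999 122.06466490558705 [0.5387 0.2532] 0.002556014728372691
0.9999999999999999 122.06466490558705 [0.5387 0.2532] 0.002556014728372691
[0.5424 0.2505 0.096 ] 48.325484180404146
```

Emit:
step_arm(
  motion=[
    [[0,0,0],[0.05,-0.053,0],1],
    [[0,0,0],[0.05,-0.053,0],1],
    [[0,0,0],[0.05,-0.053,0],1],
    [[0,0,0],[0.05,-0.053,0],1],
    [[0,0,0],[0.05,-0.053,0],1],
  ],
)

```text
t: 0.57
tool_pos: [0.341, -0.4072, 0.4044]
tcp_rot: [-3.141, 0.0, 0.458]
wrist_force: [1.5, -0.9, 0.6]
finger_gap: 1.0
finger_force: 0.0
```

Emit:
step_arm(
  motion=[
    [[0,0,0],[0.05,-0.053,0],1],
    [[0,0,0],[0.05,-0.053,0],1],
    [[0,0,0],[0.05,-0.053,0],1],
    [[0,0,0],[0.05,-0.053,0],1],
    [[0,0,0],[0.05,-0.053,0],1],
  ],
)

```text
t: 0.98
tool_pos: [0.3944, -0.233, 0.4047]
tcp_rot: [3.141, 0.0, 0.458]
wrist_force: [1.9, 0.2, -0.0]
finger_gap: 0.998
finger_force: 0.0
```

Emit:
step_arm(
  motion=[
    [[0,0,0],[0.05,-0.053,0],1],
    [[0,0,0],[0.05,-0.053,0],1],
    [[0,0,0],[0.05,-0.053,0],1],
    [[0,0,0],[0.05,-0.053,0],1],
    [[0,0,0],[0.05,-0.053,0],1],
  ],
)

```text
t: 1.4
tool_pos: [0.4479, -0.059, 0.4048]
tcp_rot: [3.141, -0.0, 0.458]
wrist_force: [1.6, -0.3, -0.1]
finger_gap: 0.998
finger_force: 0.0
```

Emit:
step_arm(
  motion=[
    [[0,0,0],[0.05,-0.053,0],1],
    [[0,0,0],[0.05,-0.053,0],1],
    [[0,0,0],[0.05,-0.053,0],1],
    [[0,0,0],[0.05,-0.053,0],1],
    [[0,0,0],[0.05,-0.053,0],1],
  ],
)

```text
t: 1.82
tool_pos: [0.5016, 0.115, 0.4048]
tcp_rot: [3.141, -0.0, 0.457]
wrist_force: [0.8, -0.2, 0.3]
finger_gap: 0.998
finger_force: 0.0
```

Emit:
step_arm(
  motion=[
    [[0,0,0],[0.05,-0.053,0],1],
    [[0,0,0],[0.05,-0.053,0],1],
    [[0,0,0],[0.05,-0.053,0],1],
    [[0,0,-0.038],[0,0,0],1],
    [[0,0,-0.038],[0,0,0],1],
  ],
)

```text
t: 2.23
tool_pos: [0.5333, 0.2207, 0.4041]
tcp_rot: [-3.14, 0.0, 0.706]
wrist_force: [-0.1, -0.1, 0.1]
finger_gap: 1.002
finger_force: 0.0
```

Emit:
step_arm(
  motion=[
    [[0,0,-0.038],[0,0,0],1],
    [[0,0,-0.038],[0,0,0],1],
    [[0,0,-0.038],[0,0,0],1],
    [[0,0,-0.038],[0,0,0],1],
    [[0,0,-0.038],[0,0,0],1],
  ],
)

```text
t: 2.65
tool_pos: [0.5336, 0.2177, 0.4045]
tcp_rot: [-3.141, 0.0, 1.299]
wrist_force: [0.6, -0.5, 0.6]
finger_gap: 1.001
finger_force: 0.0
```

Emit:
step_arm(
  motion=[
    [[0,0,-0.038],[0,0,0],1],
    [[0,0,-0.038],[0,0,0],1],
    [[0,0,-0.038],[0,0,0],1],
    [[0,0,-0.038],[0,0,0],1],
    [[0,0,-0.038],[0,0,0],1],
  ],
)

```text
t: 3.07
tool_pos: [0.5337, 0.2177, 0.4045]
tcp_rot: [-3.141, 0.0, 1.896]
wrist_force: [-0.1, -0.8, 0.1]
finger_gap: 0.997
finger_force: 0.0
```

Emit:
step_arm(
  motion=[
    [[0,0,-0.038],[0,0,0],1],
    [[0,0,-0.038],[0,0,0],1],
    [[0,0,-0.038],[0,0,0],1],
    [[0,0,-0.038],[0,0,0],1],
    [[0,0,-0.038],[0,0,0],1],
  ],
)

```text
t: 3.48
tool_pos: [0.5337, 0.2177, 0.4045]
tcp_rot: [-3.141, -0.0, 2.493]
wrist_force: [0.8, -0.2, -0.0]
finger_gap: 1.003
finger_force: 0.0
```

Emit:
step_arm(
  motion=[
    [[0,0,-0.02],[0,0,0],1],
    [[0,0,0],[0,0,0],1],
  ],
)

```text
t: 3.65
tool_pos: [0.5337, 0.2176, 0.4044]
tcp_rot: [-3.141, -0.001, 2.553]
wrist_force: [0.4, 0.4, 0.5]
finger_gap: 1.003
finger_force: 0.0
```

```bash
python3 - <<'E'
from h import *
np.set_printoptions(precision=4,suppress=True)
s=sense();print(s['t'],s['tool_pos'],np.degrees(s['tcp_rot']),s['q'])
im=camera("wrist");cv2.imwrite("pics/w1.png",im[:,:,::-1])
print(proj("wrist",[.539,.253,.096],s))
E
```

```text
3.65 [0.5337 0.2176 0.4044] [-179.9823   -0.0299  146.2655] [ 0.3687  0.3403 -1.0228  1.6101  0.2953  1.3589  0.2906]
[369.3833 198.8865]
```

View pics/w1.png

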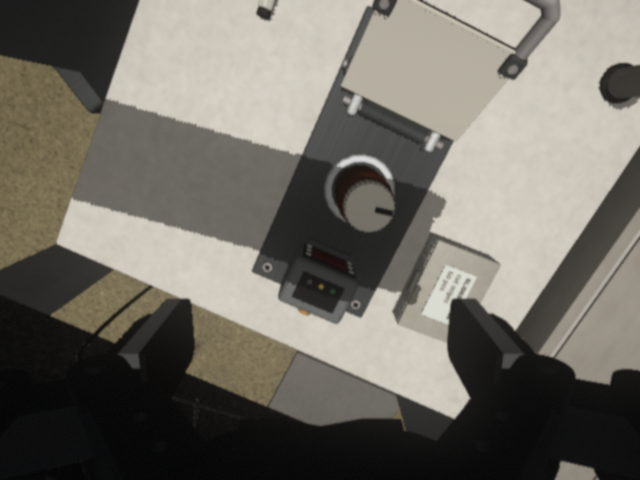

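The wrist view shows the cap at about (369,206) with its line towards (391,212). The ring is at (360,188), the window edge runs (305,247)–(353,273), and the hinge pins are at (353,104) and (432,142).

```bash
python3 - <<'E'
from h import *
np.set_printoptions(precision=4,suppress=True)
s=sense()
im=cv2.imread("pics/w1.png");hsv=cv2.cvtColor(im,cv2.COLOR_BGR2HSV);g=im.max(2)
m=np.zeros(g.shape,np.uint8);cv2.circle(m,(369,206),30,255,-1)
red=((hsv[...,1]>90)&(hsv[...,0]<15)|(hsv[...,1]>90)&(hsv[...,0]>165))
cap=((g>70)&(g<160)&(hsv[...,1]<60)&(m>0)).astype(np.uint8)
cap=cv2.morphologyEx(cap,cv2.MORPH_OPEN,np.ones((5,5)))
c=max(cv2.findContours(cap,0,1)[0],key=cv2.contourArea);h=cv2.convexHull(c);print("cap",cv2.minEnclosingCircle(h),cv2.fitEllipse(h))
cc=cv2.minEnclosingCircle(h)[0]
mk=np.zeros_like(m);cv2.circle(mk,tuple(int(round(v)) for v in cc),22,255,-1)
d=np.argwhere((g<60)&(mk>0))[:,::-1];print("mark",len(d),d.mean(0),d.min(0),d.max(0))
C=onz("wrist",cc,.096,s);M=onz("wrist",d.mean(0),.096,s);print(C,"label dir",np.degrees(np.arctan2(*(M-C)[1::-1])))
win=red.astype(np.uint8)*255;win[:240]=0;win[285:]=0;win[:,:295]=0;win[:,370:]=0
p=np.argwhere(win>0)[:,::-1];r=cv2.minAreaRect(p.astype(np.float32));print("win",r)
H=[onz("wrist",p,.026,s) for p in((353,104),(432,142))];print("hinge",H,np.degrees(np.arctan2(*(H[1]-H[0])[1::-1])))
B=[onz("wrist",p,.01,s) for p in((253,271),(361,317),(453,140))];print(B,np.degrees(np.arctan2(*(B[1]-B[0])[1::-1])),np.degrees(np.arctan2(*(B[2]-B[1])[1::-1])))
W=[onz("wrist",p,.046,s) for p in((307,245),(354,269))];print("wintop",W,np.degrees(np.arctan2(*(W[1]-W[0])[1::-1])))
print("rin",onz("wrist",(360,188),.022,s))
x=cv2.resize(im[90:330,230:470],None,fx=2.5,fy=2.5,interpolation=cv2.INTER_CUBIC);cv2.imwrite("pics/w1c.png",x)
E
```

```text
cap ((368.8399963378906, 206.69000244140625), 25.593490600585938) ((368.7653503417969, 206.54527282714844), (49.91275405883789, 51.0103759765625), 67.56529998779297)
mark 73 [382.9315 211.    ] [376 208] [390 214]
[0.5434 0.2499 0.096 ] label dir 38.84180880958089
win ((329.5736999511719, 258.8323974609375), (37.45469284057617, 7.871708869934082), 23.749494552612305)
hinge [array([0.4833, 0.2824, 0.026 ]), array([0.5431, 0.3191, 0.026 ])] 31.469198842318445
[array([0.5543, 0.1299, 0.01  ]), array([0.6475, 0.1865, 0.01  ]), array([0.5544, 0.3375, 0.01  ])] 31.290300115860994 121.66188427934154
wintop [array([0.5534, 0.1913, 0.046 ]), array([0.5917, 0.2115, 0.046 ])] 27.86158427978046
rin [0.5427 0.2513 0.022 ]
```

View pics/w1c.png

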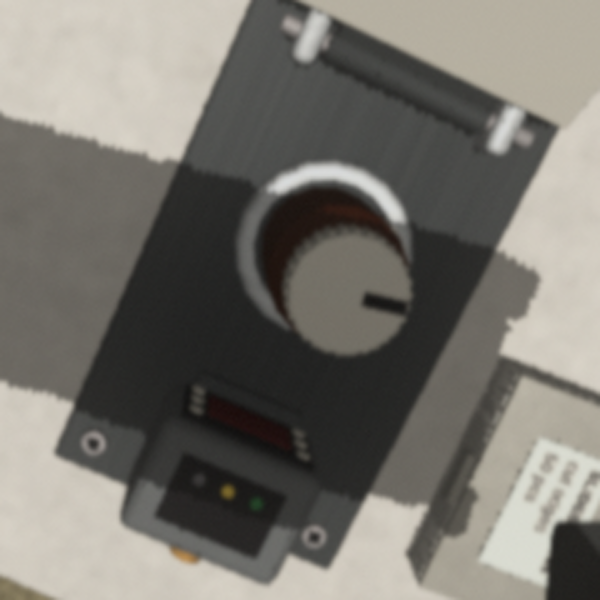

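Emit:
step_arm(
  motion=[
    [[0,0,0],[0.02,0.0645,0],1],
    [[0,0,0],[0,0,0.05],1],
    [[0,0,0],[0,0,0.05],1],
    [[0,0,0],[0,0,0.05],1],
    [[0,0,0],[0,0,0.05],1],
  ],
)

```text
t: 4.12
tool_pos: [0.5432, 0.2503, 0.3036]
tcp_rot: [3.142, 0.0, 2.547]
wrist_force: [-0.0, 0.7, -0.0]
finger_gap: 1.003
finger_force: 0.0
```

Emit:
step_arm(
  motion=[
    [[0,0,0],[0,0,0.04],1],
    [[0,0,0],[0,0,0.04],1],
    [[0,0,0],[0,0,0.029],1],
    [[0,0,0],[0,0,0],1],
    [[0,0,0],[0,0,0],1],
  ],
)

```text
t: 4.53
tool_pos: [0.5433, 0.2502, 0.2501]
tcp_rot: [-3.141, -0.001, 2.549]
wrist_force: [0.8, 0.3, 0.2]
finger_gap: 1.002
finger_force: 0.0
```

Emit:
step_arm(
  motion=[
    [[0,0,0],[0,0,0],0.3],
    [[0,0,0],[0,0,0],0.3],
    [[0,0,0],[0,0,0],0.3],
    [[0,0,0],[0,0,0],0.3],
    [[0,0,0],[0,0,0],0.3],
  ],
  grip_force=25,
)

```text
t: 4.95
tool_pos: [0.5436, 0.2502, 0.2511]
tcp_rot: [3.141, 0.001, 2.55]
wrist_force: [-1.0, -0.8, 3.2]
finger_gap: 0.381
finger_force: 24.5
```

Emit:
step_arm(
  motion=[
    [[0,0,0],[0,0,0],0.3],
    [[0,0,0],[0,0,0],0.3],
    [[0,0,0],[0,0,0],0.3],
    [[0,0,0],[0,0,0],0.3],
    [[0,0,0],[0,0,0],0.3],
  ],
)

```text
t: 5.37
tool_pos: [0.5436, 0.2503, 0.2511]
tcp_rot: [3.141, 0.001, 2.55]
wrist_force: [-0.4, -1.2, 6.3]
finger_gap: 0.385
finger_force: 24.7
```

Emit:
step_arm(
  motion=[
    [[0,0,0.0386],[0,0,0],0.3],
    [[0,0,0.0386],[0,0,0],0.3],
    [[0,0,0.0386],[0,0,0],0.3],
    [[0,0,0.0386],[0,0,0],0.3],
    [[0,0,0.0386],[0,0,0],0.3],
  ],
)

```text
t: 5.78
tool_pos: [0.5437, 0.2507, 0.251]
tcp_rot: [3.14, -0.001, 1.938]
wrist_force: [0.6, 0.7, 3.3]
finger_gap: 0.378
finger_force: 24.5
```

Emit:
step_arm(
  motion=[
    [[0,0,0.0386],[0,0,0],0.3],
    [[0,0,0.0386],[0,0,0],0.3],
    [[0,0,0.0386],[0,0,0],0.3],
    [[0,0,0.0386],[0,0,0],0.3],
    [[0,0,0.0386],[0,0,0],0.3],
  ],
)

```text
t: 6.2
tool_pos: [0.5438, 0.2505, 0.2511]
tcp_rot: [3.14, -0.001, 1.332]
wrist_force: [1.3, 0.8, 2.6]
finger_gap: 0.383
finger_force: 24.5
```

Emit:
step_arm(
  motion=[
    [[0,0,0.0386],[0,0,0],0.3],
    [[0,0,0.0386],[0,0,0],0.3],
    [[0,0,0.0386],[0,0,0],0.3],
    [[0,0,0.0386],[0,0,0],0.3],
    [[0,0,0],[0,0,0],0.3],
  ],
)

```text
t: 6.62
tool_pos: [0.5437, 0.2504, 0.251]
tcp_rot: [3.141, -0.002, 0.847]
wrist_force: [0.5, 1.2, 5.5]
finger_gap: 0.381
finger_force: 25.0
```

```bash
python3 - <<'E'
from h import *
s=sense();print(s['tool_pos'],np.degrees(s['tcp_rot']),s['q'],s['wrist_force'])
im=camera("wrist");cv2.imwrite("pics/w2.png",im[:,:,::-1])
E
```

```text
[0.54371905 0.2504442  0.25102513] [ 1.79947576e+02 -8.62104539e-02  4.85102008e+01] [-0.02047691  0.42346963 -0.59930523  1.74039804  0.26964682  1.05901277
 -1.43573991] [0.45174723 1.17647889 5.54956151]
```

View pics/w2.png

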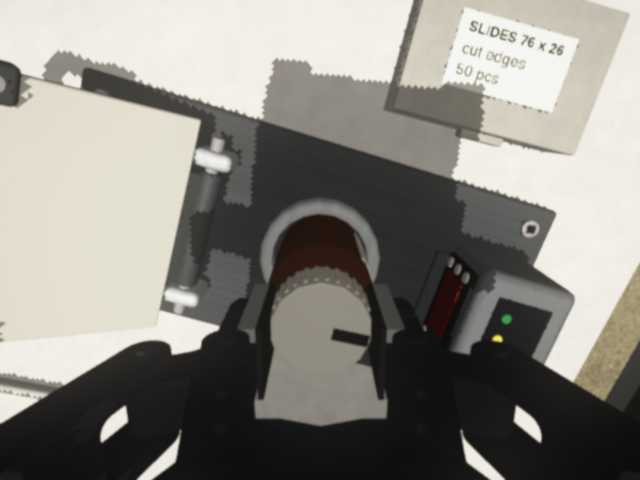

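The close view shows the cap at (321,328), its line from (332,333) to (368,340), and the plate's straight edge from (255,120) to (553,211). The label edge shows at (365,250), facing the window.

```bash
python3 - <<'E'
from h import *
np.set_printoptions(precision=4,suppress=True)
s=sense();im=cv2.imread("pics/w2.png");g=im.max(2)
roi=np.zeros_like(g);roi[322:350,326:370]=1
mk=((g<60)&(roi>0)).astype(np.uint8)
c=max(cv2.findContours(mk,0,1)[0],key=cv2.contourArea);r=cv2.minAreaRect(c);print("mark",r)
vx,vy,x0,y0=cv2.fitLine(c,cv2.DIST_L2,0,.01,.01).ravel()
ang=lambda a,b,z:np.degrees(np.arctan2(*(onz("wrist",b,z,s)-onz("wrist",a,z,s))[1::-1]))
sg=np.sign(vx);print("dir line",ang((x0,y0),(x0+sg*15*vx,y0+sg*15*vy),.096))
capm=((g>90)&(g<190)).astype(np.uint8);capm[:,:262]=0;capm[:,378:]=0;capm[:280]=0;capm[376:]=0
capm=cv2.morphologyEx(capm,cv2.MORPH_OPEN,np.ones((3,3)))
cc=(321,328.);print("dir from centre",ang(cc,(x0,y0),.096),onz("wrist",cc,.096,s))
# plate edges
e=[]
for x in range(480,550,5):
    col=g[185:225,x].astype(int);e.append((x,185+np.argmin(np.diff(cv2.GaussianBlur(g[:, x:x+1],(1,5),0)[185:225,0].astype(int)))))
e=np.array(e,np.float32);v=cv2.fitLine(e,cv2.DIST_HUBER,0,.01,.01).ravel();print(e[0],e[-1],"edge dir",ang(v[2:],v[2:]+v[:2]*100,.01))
print("edge eyeball",ang((85,70),(553,211),.01), "pins",ang((214,160),(181,298),.031)+90)
print("reader corners seat est",onz("wrist",(320,254),.022,s))
E
```

```text
mark ((351.8876647949219, 337.9205322265625), (39.18000030517578, 12.441316604614258), 16.8583984375)
dir line -59.203172695963026
dir from centre -61.53788040101235 [0.5456 0.2511 0.096 ]
[480. 187.] [545. 206.] edge dir -57.154867412842876
edge eyeball -57.50459326374292 pins -58.13852527674078
reader corners seat est [0.5464 0.2525 0.022 ]
```

Emit:
step_arm(
  motion=[
    [[0,0,-0.0056],[0,0,0],0.3],
    [[0,0,0],[0,0,0],0.3],
    [[0,0,0],[0,0,0],0.5],
    [[0,0,0],[0,0,0],0.7],
    [[0,0,0],[0,0,0],1],
  ],
)

```text
t: 7.08
tool_pos: [0.5431, 0.25, 0.2498]
tcp_rot: [-3.141, 0.001, 0.872]
wrist_force: [0.9, -0.1, -0.7]
finger_gap: 0.77
finger_force: 0.0
```

Emit:
step_arm(
  motion=[
    [[0,0,0],[0,0,0],1],
    [[0,0,0],[0,0,0],1],
    [[0,0,0],[0,0,0],1],
    [[0,0,0],[0,0,-0.03],1],
    [[0,0,0],[0,0,-0.05],1],
  ],
)

```text
t: 7.5
tool_pos: [0.5425, 0.2495, 0.288]
tcp_rot: [-3.139, 0.004, 0.87]
wrist_force: [0.4, -0.9, 0.5]
finger_gap: 0.998
finger_force: 0.0
```

Emit:
step_arm(
  motion=[
    [[0,0,0],[0,0,-0.05],1],
    [[0,0,0],[0,0,-0.05],1],
    [[0,0,0],[0,0,-0.05],1],
    [[0,0,0],[0,0,0],1],
    [[0,0,0],[0,0,0],1],
  ],
)

```text
t: 7.92
tool_pos: [0.5436, 0.2505, 0.3667]
tcp_rot: [3.14, -0.002, 0.87]
wrist_force: [0.2, 1.2, -0.6]
finger_gap: 0.999
finger_force: 0.0
```

```bash
python3 - <<'E'
from h import *
np.set_printoptions(precision=4,suppress=True)
s=sense();print(s['t'],s['tool_pos'],np.degrees(s['tcp_rot']))
im=camera("wrist")[:,:,::-1];cv2.imwrite("pics/w3.png",im)
print(proj("wrist",[.5434,.25,.096],s))
E
```

```text
7.9167 [0.5436 0.2505 0.3667] [179.9156  -0.1408  49.8567]
[318.8959 239.3412]
```

View pics/w3.png

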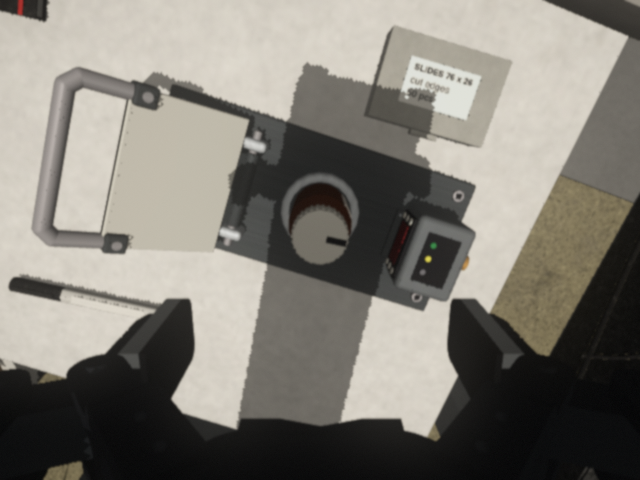

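The vial stands free with its cap at (321,236) and the line pointing right to (345,242). The reader is at (430,255). The bar runs from (62,95) to (42,220).

```bash
python3 - <<'E'
from h import *
np.set_printoptions(precision=4,suppress=True)
s=sense();im=cv2.imread("pics/w3.png");g=im.max(2)
ang=lambda a,b,z:np.degrees(np.arctan2(*(onz("wrist",b,z,s)-onz("wrist",a,z,s))[1::-1]))
m=np.zeros_like(g);cv2.circle(m,(321,236),33,1,-1)
cap=((g>85)&(m>0)).astype(np.uint8);cap[:205]=0;cap=cv2.morphologyEx(cap,cv2.MORPH_OPEN,np.ones((5,5)))
c=max(cv2.findContours(cap,0,1)[0],key=cv2.contourArea);h=cv2.convexHull(c);cc,rad=cv2.minEnclosingCircle(h);print(cc,rad,cv2.fitEllipse(h))
roi=np.zeros_like(g);roi[232:250,322:347]=1
# weighted darkness centroid
w=np.clip(85-g.astype(float),0,60)*roi;ys,xs=np.mgrid[:480,:640];q=np.array([(w*xs).sum(),(w*ys).sum()])/w.sum()
C=onz("wrist",cc,.096,s);print(q,C,"label dir",ang(cc,q,.096))
pts=np.argwhere((g<60)&(roi>0))[:,::-1].astype(np.float32);v=cv2.fitLine(pts,2,0,.01,.01).ravel();print(len(pts),"line",ang(v[2:],v[2:]+20*v[:2]*np.sign(v[0]),.096))
print("edges",ang((172,89),(474,186),.01),ang((220,247),(424,309),.01),"end",ang((474,186),(424,309),.01)+90,"pins",ang((257,144),(230,236),.031)+90)
# bar: midpoint between bright edges on rows
L=[]
for y in range(105,215,5):
    r=np.where((g[y,30:85]<165)&(g[y,30:85]>60))[0]+30; L.append((r.mean(),y,len(r)))
print(np.array(L)[::5])
a=np.array(L,np.float32)[:,:2];v=cv2.fitLine(a,cv2.DIST_HUBER,0,.01,.01).ravel()
print("bar dir",ang(v[2:],v[2:]+50*v[:2],.103))
P=[onz("wrist",p,.103,s) for p in((65,83),(44,231))];print(P,"bar mid",(P[0]+P[1])/2)
st=np.radians(121.8);X=np.array([np.cos(st),np.sin(st)]);print("bar model",np.array([.5434,.2502])+X*.1517)
E
```

```text
(319.5, 235.743896484375) 28.35540008544922 ((319.5923767089844, 235.95236206054688), (55.22283935546875, 56.155216217041016), 89.33621215820312)
[336.2759 241.3643] [0.5445 0.2512 0.096 ] label dir -59.33529574518183
113 line -54.70378929394209
edges -57.57993557205944 -58.1117219124449 end -57.50045757703202 pins -58.89467763978993
[[ 63.1111 105.      18.    ]
 [ 58.5294 130.      17.    ]
 [ 54.5294 155.      17.    ]
 [ 50.5294 180.      17.    ]
 [ 46.3889 205.      18.    ]]
bar dir 31.56065097139546
[array([0.4982, 0.3993, 0.103 ]), array([0.4291, 0.3547, 0.103 ])] bar mid [0.4637 0.377  0.103 ]
bar model [0.4635 0.3791]
```

Emit:
step_arm(
  motion=[
    [[0,0,0.0337],[0,0,-0.02],1],
    [[0,0,0.0337],[0,0,-0.02],1],
    [[0,0,0.0337],[0,0,-0.02],1],
    [[0,0,0],[0,-0.069,0],1],
    [[0,0,0],[0,-0.069,0],1],
  ],
)

```text
t: 8.38
tool_pos: [0.508, 0.3075, 0.3941]
tcp_rot: [3.141, 0.001, 0.547]
wrist_force: [0.5, 1.7, -1.1]
finger_gap: 0.999
finger_force: 0.0
```

Emit:
step_arm(
  motion=[
    [[0,0,0],[0,-0.069,0],1],
    [[0,0,0],[0,-0.069,0],1],
    [[0,0,0],[0,-0.069,0],1],
    [[0,0,0],[0,-0.069,0],1],
    [[0,0,0],[0,-0.069,0],1],
  ],
)

```text
t: 8.8
tool_pos: [0.4156, 0.4567, 0.3936]
tcp_rot: [3.141, 0.002, 0.552]
wrist_force: [0.6, 0.8, 0.2]
finger_gap: 0.995
finger_force: 0.0
```

Emit:
step_arm(
  motion=[
    [[0,0,0],[0,-0.069,0],1],
    [[0,0,0],[0,-0.069,0],1],
    [[0,0,0],[0,-0.069,0],1],
    [[-0.0389,0,0],[0,0,0],0.6],
    [[-0.0389,0,0],[0,0,0],0.6],
  ],
)

```text
t: 9.22
tool_pos: [0.361, 0.5449, 0.3938]
tcp_rot: [2.892, 0.002, 0.555]
wrist_force: [0.1, -0.9, -0.7]
finger_gap: 0.746
finger_force: 0.0
```

Emit:
step_arm(
  motion=[
    [[-0.0389,0,0],[0,0,0],0.6],
    [[-0.0389,0,0],[0,0,0],0.6],
    [[0,0,0],[0,0,0],0.6],
    [[0,0,0],[0,0,0],0.6],
  ],
)

```text
t: 9.55
tool_pos: [0.3614, 0.5447, 0.3931]
tcp_rot: [2.655, 0.003, 0.555]
wrist_force: [-0.0, 0.1, -0.2]
finger_gap: 0.6
finger_force: 0.0
```

```bash
cat >> h.py <<'E'
def status():
    s=sense();M=R.from_euler('xyz',s['tcp_rot']).as_matrix();z=M[:,2]
    st=np.radians(121.7);X=np.array([np.cos(st),np.sin(st),0]);Y=np.array([-X[1],X[0],0])
    g=s['tool_pos']+.155*z;seat=np.array([.5436,.2504,0])
    print("t",s['t'],"tcp",s['tool_pos'].round(4),"grasp in stand mm",np.round([1000*(g-seat)@X,1000*(g-seat)@Y,1000*g[2]],1),"tilt",np.degrees(np.arctan2(-z@X,-z[2])).round(2),"off",(z@Y).round(3),"y",(M[:,1]).round(3),"q",s['q'].round(2),"F",s['wrist_force'].round(1),"gap",round(float(s['finger_gap']),3))
    return s,M,g,seat,X,Y
E
python3 -c "
from h import *
status()"
```

```text
t 9.55 tcp [0.3614 0.5447 0.3931] grasp in stand mm [273.6   0.7 256.1] tilt 27.88 off 0.002 y [ 0.467 -0.751  0.468] q [-0.76  0.51 -0.59  1.36  0.62  1.71 -2.38] F [-0.   0.1 -0.2] gap 0.6
```

Emit:
step_arm(
  motion=[
    [[0,0,0],[0,0.037,0],0.6],
    [[0,0,0],[0,0.0366,0],0.6],
    [[0,0,0],[0,0,0.06],0.6],
    [[0,0,0],[0,0,0.06],0.6],
    [[0,0,0],[0,0,0.06],0.6],
  ],
)

```text
t: 9.97
tool_pos: [0.4027, 0.4788, 0.3325]
tcp_rot: [2.658, -0.002, 0.55]
wrist_force: [-0.8, 0.5, -0.3]
finger_gap: 0.599
finger_force: 0.0
```

Emit:
step_arm(
  motion=[
    [[0,0,0],[0,0,0.05],0.6],
    [[0,0,0],[0,0,0.04],0.6],
    [[0,0,0],[0,0,0],0.6],
    [[0,0,0],[0,0,0],0.6],
  ],
)

```text
t: 10.3
tool_pos: [0.4135, 0.4611, 0.293]
tcp_rot: [2.655, 0.001, 0.55]
wrist_force: [-0.6, 0.9, 0.6]
finger_gap: 0.602
finger_force: 0.0
```

```bash
python3 - <<'E'
from h import *
s=status()[0]
a=camera("wrist")[:,:,::-1];b=camera("side")[:,:,::-1]
b=cv2.resize(b[150:350,260:460],None,fx=2.4,fy=2.4,interpolation=cv2.INTER_CUBIC)
a=cv2.resize(a,(427,320))
o=np.zeros((480,800,3),np.uint8);o[:320,:320]=a[:,50:370];o[:,320:]=b;cv2.imwrite("pics/g4.png",o)
E
```

```text
t 10.3 tcp [0.4135 0.4611 0.293 ] grasp in stand mm [175.2   0.4 156. ] tilt 27.89 off 0.003 y [ 0.462 -0.753  0.468] q [-0.61  0.49 -0.56  1.59  0.65  1.47 -2.36] F [-0.6  0.9  0.6] gap 0.602
```

View pics/g4.png

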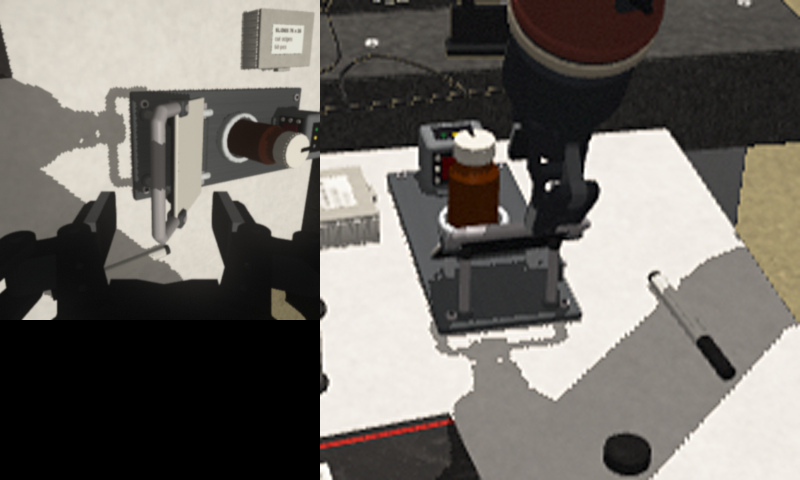

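The wrist part of the picture shows the bar at about x=160, between the open fingers at 110 and 220. The side part shows the gripper above the bar, clear of the panel.

Emit:
step_arm(
  motion=[
    [[0,0,0],[0,-0.0066,0.036],0.6],
    [[0,0,0],[0,0,0.036],0.6],
    [[0,0,0],[0,0,0.034],0.6],
    [[0,0,0],[0,0,0],0.6],
    [[0,0,0],[0,0,0],0.6],
  ],
)

```text
t: 10.82
tool_pos: [0.424, 0.4441, 0.2459]
tcp_rot: [2.654, -0.001, 0.552]
wrist_force: [-0.3, 0.3, -0.7]
finger_gap: 0.601
finger_force: 0.0
```

Emit:
step_arm(
  motion=[
    [[0,0,0],[0,0,0],0.3],
    [[0,0,0],[0,0,0],0.2],
    [[0,0,0],[0,0,0],0.1],
    [[0,0,0],[0,0,0],0],
    [[0,0,0],[0,0,0],0],
  ],
  grip_force=40,
)

```text
t: 11.23
tool_pos: [0.424, 0.4442, 0.2462]
tcp_rot: [2.653, -0.002, 0.553]
wrist_force: [-1.9, 1.3, 5.7]
finger_gap: 0.1
finger_force: 39.0
```

Emit:
step_arm(
  motion=[
    [[0,0,0],[0,0,0],0],
    [[0,0,0],[0,0,0],0],
    [[0,0,0],[0,0,0],0],
    [[0,0,0],[0,0,0],0],
  ],
)

```text
t: 11.57
tool_pos: [0.424, 0.4442, 0.2462]
tcp_rot: [2.653, -0.002, 0.553]
wrist_force: [-2.4, 0.4, 6.1]
finger_gap: 0.095
finger_force: 39.0
```

```bash
python3 - <<'E'
from h import *
s,M,g,seat,X,Y=status()
b=camera("side")[:,:,::-1];cv2.imwrite("pics/side5.png",b)
E
```

```text
t 11.5667 tcp [0.424  0.4442 0.2462] grasp in stand mm [155.   -0.3 109.3] tilt 27.98 off -0.001 y [ 0.463 -0.752  0.469] q [-0.6   0.53 -0.54  1.65  0.68  1.39 -2.38] F [-2.4  0.4  6.1] gap 0.095
```

Emit:
step_arm(
  motion=[
    [[0.0111,0,0],[0,0.0191,-0.0028],0],
    [[0.0111,0,0],[0,0.0191,-0.0028],0],
    [[0.0111,0,0],[0,0.0191,-0.0028],0],
    [[0.0111,0,0],[0,0.0191,-0.0028],0],
    [[0,0,0],[0,0,0],0],
  ],
)

```text
t: 12.03
tool_pos: [0.4416, 0.4159, 0.2682]
tcp_rot: [2.796, -0.002, 0.551]
wrist_force: [-2.4, 3.1, 2.6]
finger_gap: 0.097
finger_force: 40.2
```

```bash
cat >> h.py <<'E'
def arc():
    s,M,g,seat,X,Y=status();th=np.arctan2(-M[:,2]@X,-M[2,2])
    b=s['tool_pos']+.1621*M[:,2]-seat;b=1000*np.array([b@X,b[2]])-[60,26]
    print("bar radius",np.hypot(*b).round(1),"q from pos deg",-np.degrees(np.arctan2(*b)).round(2),"q from tilt",-np.degrees(th).round(2)-21.87,"bar xz",(b+[60,26]).round(1))
    for q in (-30,-20,-10,-5,-1,0):
        a=np.radians(-q);t=np.radians(-q-21.87);T=np.array([60+120*np.sin(a)+162.1*np.sin(t),26+120*np.cos(a)+162.1*np.cos(t)])/1000
        d=seat+T[0]*X+[0,0,T[1]]-s['tool_pos'];d-=(d@Y)*Y*0; print(q,"d tool frac",(M.T@d/.5).round(4),"turn x",((th-t)/np.pi).round(4))
E
python3 -c "
from h import *
arc()"
```

```text
t 12.0333 tcp [0.4416 0.4159 0.2682] grasp in stand mm [141.8  -0.3 122.4] tilt 19.82 off -0.001 y [ 0.492 -0.802  0.339] q [-0.47  0.46 -0.58  1.68  0.58  1.3  -2.26] F [-2.4  3.1  2.6] gap 0.097
bar radius 119.8 q from pos deg -41.52 q from tilt -41.69 bar xz [139.4 115.7]
-30 d tool frac [ 0.      0.1118 -0.0069] turn x 0.0649
-20 d tool frac [0.0003 0.2076 0.0056] turn x 0.1205
-10 d tool frac [0.0005 0.2998 0.0345] turn x 0.176
-5 d tool frac [0.0006 0.3437 0.0548] turn x 0.2038
-1 d tool frac [0.0007 0.3774 0.0738] turn x 0.226
0 d tool frac [0.0007 0.3856 0.0789] turn x 0.2316
```

Emit:
step_arm(
  motion=[
    [[0.0111,0,0],[0,0.0191,-0.0028],0],
    [[0.0111,0,0],[0,0.0191,-0.0028],0],
    [[0.0111,0,0],[0,0.0191,-0.0028],0],
    [[0.0111,0,0],[0,0.0191,-0.0028],0],
    [[0.0111,0,0],[0,0.0191,-0.0028],0],
  ],
)

```text
t: 12.45
tool_pos: [0.464, 0.3794, 0.2871]
tcp_rot: [2.969, -0.002, 0.553]
wrist_force: [-0.7, 2.2, 2.0]
finger_gap: 0.094
finger_force: 40.6
```

Emit:
step_arm(
  motion=[
    [[0.0111,0,0],[0,0.0191,-0.0028],0],
    [[0.0111,0,0],[0,0.0191,-0.0028],0],
    [[0.0111,0,0],[0,0.0191,-0.0028],0],
    [[0.0111,0,0],[0,0.0191,-0.0028],0],
    [[0,0,0],[0,0,0],0],
  ],
)

```text
t: 12.87
tool_pos: [0.4846, 0.3463, 0.298]
tcp_rot: [3.109, -0.001, 0.55]
wrist_force: [-4.0, 1.8, 5.5]
finger_gap: 0.097
finger_force: 41.0
```

```bash
python3 -c "
from h import *
arc()"
```

```text
t 12.8667 tcp [0.4846 0.3463 0.298 ] grasp in stand mm [107.5  -0.4 143.1] tilt 1.88 off -0.001 y [ 0.522 -0.852  0.033] q [-0.18  0.37 -0.64  1.7   0.28  1.15 -1.93] F [-4.   1.8  5.5] gap 0.097
bar radius 119.7 q from pos deg -23.26 q from tilt -23.75 bar xz [107.3 136. ]
-30 d tool frac [-0.0006 -0.0611  0.0132] turn x -0.0347
-20 d tool frac [-0.0002  0.0339 -0.0044] turn x 0.0209
-10 d tool frac [ 1.000e-04  1.305e-01 -5.300e-03] turn x 0.0764
-5 d tool frac [0.0002 0.1785 0.0005] turn x 0.1042
-1 d tool frac [0.0003 0.2164 0.0082] turn x 0.1264
0 d tool frac [0.0003 0.2257 0.0106] turn x 0.132
```

Emit:
step_arm(
  motion=[
    [[0.0111,0,0],[0,0.0191,-0.0027],0],
    [[0.0111,0,0],[0,0.0191,-0.0027],0],
    [[0.0111,0,0],[0,0.0191,-0.0027],0],
    [[0.0111,0,0],[0,0.0191,-0.0027],0],
    [[0.0111,0,0],[0,0.0191,-0.0027],0],
  ],
)

```text
t: 13.28
tool_pos: [0.5089, 0.3069, 0.3027]
tcp_rot: [-3.001, -0.002, 0.553]
wrist_force: [-0.9, 1.5, 3.8]
finger_gap: 0.095
finger_force: 41.2
```

Emit:
step_arm(
  motion=[
    [[0.0111,0,0],[0,0.0191,-0.0027],0],
    [[0.0111,0,0],[0,0.0191,-0.0027],0],
    [[0.0111,0,0],[0,0.0191,-0.0027],0],
    [[0.0056,0,0],[0,0.0096,-0.0014],0],
    [[0,0,0],[0,0,0],0],
  ],
)

```text
t: 13.7
tool_pos: [0.5274, 0.277, 0.3015]
tcp_rot: [-2.879, -0.001, 0.55]
wrist_force: [-2.4, 0.9, 10.9]
finger_gap: 0.096
finger_force: 41.7
```

```bash
python3 - <<'E'
from h import *
arc()
cv2.imwrite("pics/side6.png",camera("side")[:,:,::-1]);cv2.imwrite("pics/scene6.png",camera("scene")[:,:,::-1]);cv2.imwrite("pics/w6.png",camera("wrist")[:,:,::-1])
a=cv2.imread("pics/w6.png");b=cv2.imread("pics/side6.png")[140:340,240:440]
o=np.zeros((480,800,3),np.uint8);o[:300,:400]=cv2.resize(a,(400,300));o[:400,400:]=cv2.resize(b,(400,400),interpolation=cv2.INTER_CUBIC);cv2.imwrite("pics/v6.png",o)
E
```

```text
t 13.7 tcp [0.5274 0.277  0.3015] grasp in stand mm [ 71.4  -0.5 151.8] tilt -15.05 off -0.002 y [ 0.505 -0.823 -0.26 ] q [ 0.08  0.4  -0.69  1.69 -0.01  1.13 -1.59] F [-2.4  0.9 10.9] gap 0.096
bar radius 119.7 q from pos deg -6.33 q from tilt -6.82 bar xz [ 73.2 144.9]
-30 d tool frac [-0.0011 -0.2102  0.0795] turn x -0.1288
-20 d tool frac [-0.0008 -0.1245  0.0349] turn x -0.0732
-10 d tool frac [-0.0005 -0.0324  0.0059] turn x -0.0177
-5 d tool frac [-0.0004  0.0153 -0.0024] turn x 0.0101
-1 d tool frac [-0.0003  0.0538 -0.0061] turn x 0.0323
0 d tool frac [-0.0003  0.0634 -0.0066] turn x 0.0379
```

View pics/v6.png

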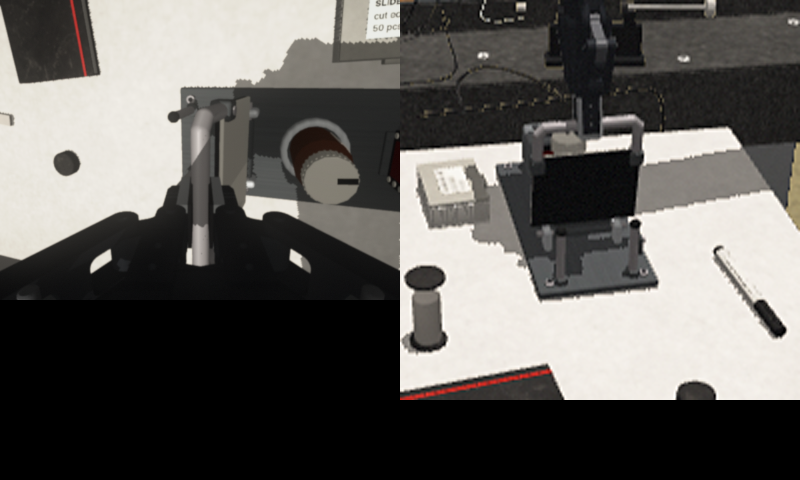

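The side part of the picture shows the panel nearly upright with the bar held mid-span. The wrist part shows the vial upright and its line pointing at the reader on the right.

Emit:
step_arm(
  motion=[
    [[0.008,0,0],[0,0.0138,-0.0018],0],
    [[0.008,0,0],[0,0.0138,-0.0018],0],
    [[0.008,0,0],[0,0.0138,-0.0018],0],
    [[0.006,0,0],[0,0.01,-0.0014],0],
    [[0.004,0,0],[0,0.007,-0.001],0],
  ],
)

```text
t: 14.27
tool_pos: [0.5422, 0.2532, 0.2968]
tcp_rot: [-2.772, -0.002, 0.552]
wrist_force: [-2.5, -1.2, 12.5]
finger_gap: 0.097
finger_force: 42.0
```

Emit:
step_arm(
  motion=[
    [[0,0,0],[0,0,0],0],
    [[0,0,0],[0,0,0],0],
    [[0,0,0],[0,0,0],0],
  ],
)

```text
t: 14.52
tool_pos: [0.5419, 0.2536, 0.2969]
tcp_rot: [-2.773, -0.002, 0.553]
wrist_force: [-2.4, -1.2, 12.6]
finger_gap: 0.095
finger_force: 42.0
```

```bash
python3 - <<'E'
from h import *
arc()
for n in("side","scene","wrist"): cv2.imwrite(f"pics/{n}7.png",camera(n)[:,:,::-1])
b=cv2.imread("pics/side7.png")[160:320,280:400];c=cv2.imread("pics/scene7.png")[160:300,270:410]
o=np.zeros((560,800,3),np.uint8);o[:532,:399]=cv2.resize(b,(399,532),interpolation=cv2.INTER_CUBIC);o[:400,400:]=cv2.resize(c,(400,400),interpolation=cv2.INTER_CUBIC);cv2.imwrite("pics/v7.png",o)
seat=np.array([.5436,.2504,0]);a=np.radians(121.7);X=np.array([np.cos(a),np.sin(a),0]);Y=np.array([-X[1],X[0],0])
for n in("side","scene"):
  for nm,q in(("start",-.87),("up",0)):
    for y in(-.045,.045):
      p=seat+X*(.06-.12*np.sin(q))+Y*y+[0,0,.026+.12*np.cos(q)];print(n,nm,y,proj(n,p).round(1),"perX1mm",(proj(n,p+X*.001)-proj(n,p)).round(2))
E
```

```text
t 14.5167 tcp [0.5419 0.2536 0.2969] grasp in stand mm [ 59.4  -0.5 152.2] tilt -21.1 off -0.002 y [ 0.49  -0.794 -0.36 ] q [ 0.17  0.44 -0.71  1.68 -0.1   1.14 -1.48] F [-2.4 -1.2 12.6] gap 0.095
bar radius 119.6 q from pos deg -0.93 q from tilt -0.7699999999999996 bar xz [ 61.9 145.6]
-30 d tool frac [-0.0007 -0.2553  0.1124] turn x -0.1624
-20 d tool frac [-0.0006 -0.1748  0.059 ] turn x -0.1068
-10 d tool frac [-0.0005 -0.0862  0.0205] turn x -0.0513
-5 d tool frac [-0.0005 -0.0397  0.0072] turn x -0.0235
-1 d tool frac [-0.0005 -0.0018 -0.0006] turn x -0.0013
0 d tool frac [-0.0005  0.0077 -0.0021] turn x 0.0043
side start -0.045 [318.5 247.4] perX1mm [0.12 0.31]
side start 0.045 [369.9 242.2] perX1mm [0.17 0.3 ]
side up -0.045 [308.1 200.1] perX1mm [0.11 0.25]
side up 0.045 [356.8 196. ] perX1mm [0.15 0.25]
scene start -0.045 [298.6 245.2] perX1mm [-0.25  0.39]
scene start 0.045 [344.8 263. ] perX1mm [-0.23  0.41]
scene up -0.045 [321.1 195.4] perX1mm [-0.23  0.35]
scene up 0.045 [367.  211.6] perX1mm [-0.21  0.37]
```

View pics/v7.png

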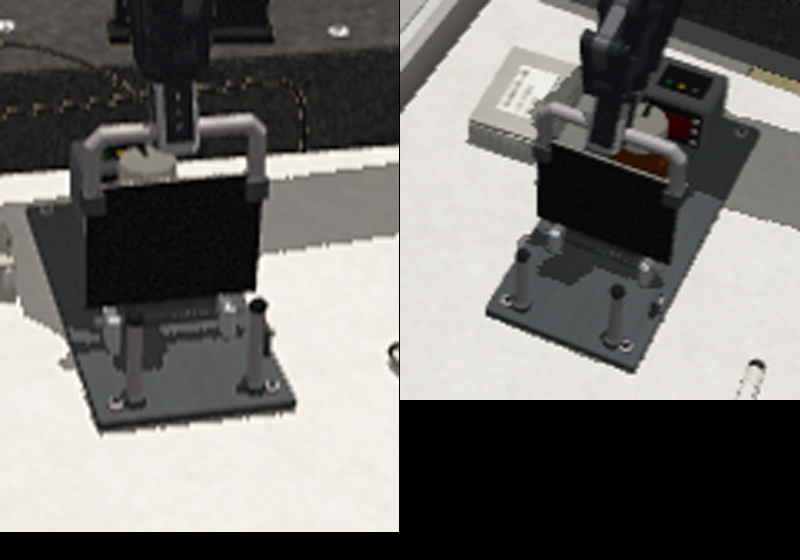

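Emit:
step_arm(
  motion=[
    [[0.0024,0,0],[0,0.004,-0.0015],0],
    [[0.0022,0,0],[0,0.004,-0.0015],0],
    [[0,0,0],[0,0,0],0],
    [[0,0,0],[0,0,0],0],
    [[0,0,0],[0,0,0],0],
  ],
)

```text
t: 15.08
tool_pos: [0.5443, 0.2497, 0.2961]
tcp_rot: [-2.759, -0.002, 0.552]
wrist_force: [0.2, -0.9, 7.6]
finger_gap: 0.094
finger_force: 41.5
```

```bash
python3 - <<'E'
from h import *
np.set_printoptions(precision=3,suppress=True)
arc()
s=sense();im=camera("wrist")[:,:,::-1];cv2.imwrite("pics/w8.png",im)
p=proj("wrist",[.5436,.2504,.096],s);print(p)
x,y=p.astype(int)
c=cv2.imread("pics/w8.png")[max(0,y-130):y+130,max(0,x-200):x+200];cv2.imwrite("pics/w8c.png",cv2.resize(c,None,fx=2,fy=2));print(max(0,x-200),max(0,y-130))
E
```

```text
t 15.0833 tcp [0.544 0.25  0.296] grasp in stand mm [ 56.9  -0.5 152.3] tilt -21.9 off -0.002 y [ 0.487 -0.79  -0.373] q [ 0.18  0.44 -0.71  1.68 -0.11  1.15 -1.46] F [ 0.2 -0.9  7.6] gap 0.094
bar radius 119.7 q from pos deg 0.23 q from tilt 0.029999999999997584 bar xz [ 59.5 145.7]
-30 d tool frac [-0.001 -0.263  0.118] turn x -0.1668
-20 d tool frac [-0.001 -0.183  0.063] turn x -0.1113
-10 d tool frac [-0.001 -0.095  0.024] turn x -0.0557
-5 d tool frac [-0.    -0.049  0.01 ] turn x -0.0279
-1 d tool frac [-0.    -0.011  0.001] turn x -0.0057
0 d tool frac [-0.    -0.001 -0.   ] turn x -0.0002
[506.079 295.793]
306 165
```

View pics/w8c.png

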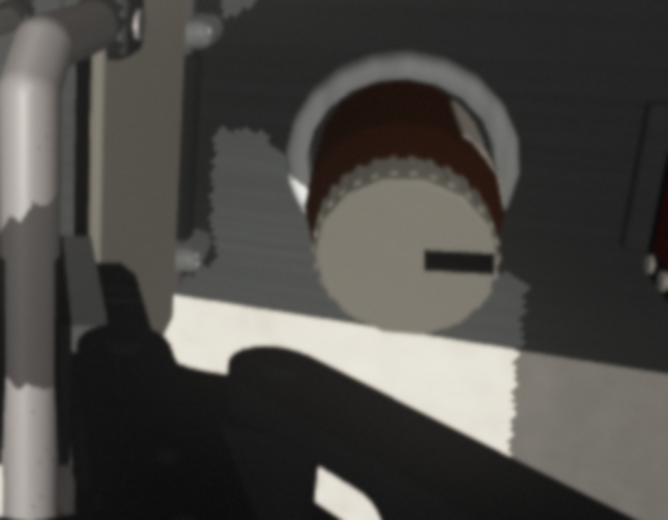

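The panel reads upright at about 0°. The crop shows the cap line from (425,260) to (494,263), and I'll check its direction against the plate before handing in.

```bash
python3 - <<'E'
from h import *
s=sense();ang=lambda a,b,z:np.degrees(np.arctan2(*(onz("wrist",np.array(b)/2+[306,165],z,s)-onz("wrist",np.array(a)/2+[306,165],z,s))[1::-1]))
print("line",ang((425,261),(494,263.5),.096),"from cap centre",ang((406,255),(494,263.5),.096),"plate edge",ang((175,294),(668,373),.01))
E
```

```text
line -51.7987350175685 from cap centre -55.95938005648591 plate edge -58.19947335986275
```

```bash
python3 - <<'E'
from h import *
s=sense();A=lambda p,q:np.degrees(np.arctan2(*(q-p)[1::-1]))
for f in("w8","w2"):
    im=cv2.imread(f"pics/{f}.png");g=im.max(2)
    if f!="w8": continue
    k=(g[165:425,306:640]).copy();k=cv2.resize(k,None,fx=4,fy=4,interpolation=cv2.INTER_CUBIC)
    U=lambda p:np.array(p)/4+[306-.375,165-.375]
    roi=np.zeros_like(k);roi[480:560,820:1000]=1
    mk=((k<75)&(roi>0)).astype(np.uint8)
    c=max(cv2.findContours(mk,0,1)[0],key=cv2.contourArea);print(cv2.boundingRect(c))
    # map contour onto the cap-top plane, then fit there
    W=np.array([onz("wrist",U(p),.096,s)[:2]*1e4 for p in c[:,0]],np.float32);r=cv2.minAreaRect(W);b=cv2.boxPoints(r)
    e=b[1]-b[0] if np.linalg.norm(b[1]-b[0])>np.linalg.norm(b[2]-b[1]) else b[2]-b[1]
    print("mark size 0.1mm",r[1],"dir",np.degrees(np.arctan2(e[1],e[0])))
    C=np.array([.0,0]); 
    top=((k>100)).astype(np.uint8);m=np.zeros_like(k);cv2.circle(m,(812,510),190,1,-1);top&=m;top[660:]=0
    c2=max(cv2.findContours(cv2.morphologyEx(top,cv2.MORPH_OPEN,np.ones((9,9))),0,1)[0],key=cv2.contourArea);h=cv2.convexHull(c2)
    H=np.array([onz("wrist",U(p),.096,s)[:2]*1e4 for p in h[:,0]],np.float32);cc,rr=cv2.minEnclosingCircle(H);print("cap",cc,rr)
    m0=np.array(r[0]);print("centre->mark",np.degrees(np.arctan2(*(m0-cc)[::-1])),"dist",np.linalg.norm(m0-cc))
E
```

```text
(850, 502, 138, 46)
mark size 0.1mm (39.96611022949219, 118.20779418945312) dir -52.866825
cap (5437.33837890625, 2512.154052734375) 184.63418579101562
centre->mark -52.451756313432966 dist 107.21561962662368
```

```bash
python3 - <<'E'
from h import *
s8=sense()
P=lambda t,r:dict(tool_pos=np.array(t),tcp_rot=np.radians(r))
V={"w1":(P([.5337,.2176,.4044],[-179.9823,-.0299,146.2655]),(369,206)),"w2":(P([.54372,.25044,.25103],[179.9476,-.0862,48.5102]),(321,328)),"w3":(P([.5436,.2505,.3667],[179.9156,-.1408,49.8567]),(320,236)),"w8":(s8,(508,293))}
rows=[]
for f,(s,c0) in V.items():
    g=cv2.imread(f"pics/{f}.png").max(2)
    # rectify the cap-top plane: 0.1 mm pixels, 60x60 mm around the cap
    C=onz("wrist",c0,.096,s)[:2]
    q=np.array([[-.02,-.02],[.02,-.02],[.02,.02],[-.02,.02]])
    src=np.float32([proj("wrist",[*(C+d),.096],s) for d in q]);dst=np.float32([(d+.02)*20000 for d in q])
    o=cv2.warpPerspective(g,cv2.getPerspectiveTransform(src,dst),(800,800),flags=cv2.INTER_CUBIC)
    rows.append(o[::-1])
cv2.imwrite("pics/rect.png",np.hstack([cv2.resize(o,(400,400)) for o in rows[:2]]+[])) 
o=np.vstack([np.hstack([cv2.resize(x,(300,300)) for x in rows[:2]]),np.hstack([cv2.resize(x,(300,300)) for x in rows[2:]])]);cv2.imwrite("pics/rect.png",o)
for f,o in zip(V,rows):
    for th in(60,75):
        b=((o<th)*255).astype(np.uint8);m=np.zeros_like(b);cv2.circle(m,(400,400),300,255,-1);b&=m
        for c in cv2.findContours(b,0,1)[0]:
            r=cv2.minAreaRect(c);l=sorted(r[1])
            if 120<l[1]<400 and 20<l[0]<120:
                v=cv2.boxPoints(r);e=max((v[1]-v[0],v[2]-v[1]),key=np.linalg.norm);vx,vy=cv2.fitLine(c,2,0,.01,.01).ravel()[:2]
                mu=cv2.moments(c);pa=np.degrees(.5*np.arctan2(2*mu['mu11'],mu['mu20']-mu['mu02']))
                print(f,th,"L,W mm",np.round(np.array(l)/20,1),"rect dir",-np.degrees(np.arctan2(e[1],e[0])).round(1),"moments",round(-pa,1))
E
```

```text
w1 60 L,W mm [ 3.4 10.4] rect dir 43.3 moments 43.0
w1 75 L,W mm [ 4.1 10.7] rect dir 43.3 moments 43.1
w2 60 L,W mm [ 3.7 10.9] rect dir -54.7 moments -54.3
w2 75 L,W mm [ 4. 11.] rect dir -54.8 moments -54.3
w3 60 L,W mm [ 3.6 11.1] rect dir -53.0 moments -52.7
w3 75 L,W mm [ 4.2 11.3] rect dir -53.1 moments -52.7
w8 60 L,W mm [ 3.7 11.4] rect dir -52.9 moments -53.1
w8 75 L,W mm [ 4.  11.5] rect dir -53.0 moments -53.0
```

View pics/rect.png

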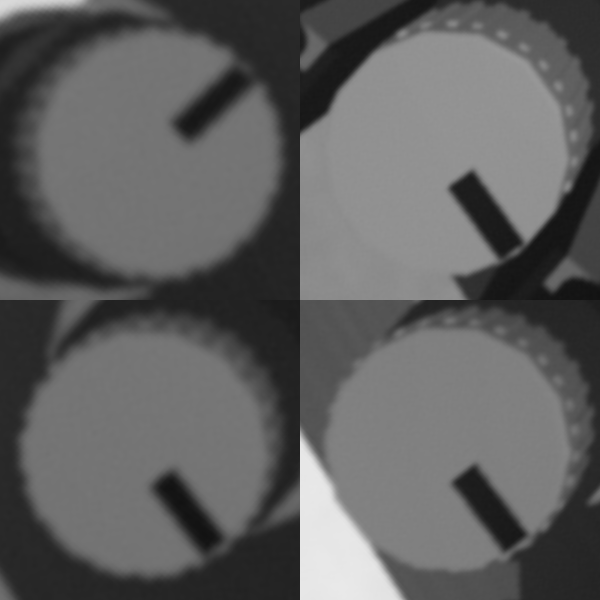

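Rectified onto the cap-top plane, the line reads a consistent -53.0° in the pictures taken after release. The reader direction is -58.2°, so the label is about 5° off square. I'll lower the panel back onto its rests under control, correct the vial, and raise the panel again.

Emit:
step_arm(
  motion=[
    [[-0.0111,0,0],[0,-0.019,0.0035],0],
    [[-0.0111,0,0],[0,-0.019,0.0035],0],
    [[-0.0111,0,0],[0,-0.019,0.0035],0],
    [[-0.0111,0,0],[0,-0.019,0.0035],0],
    [[-0.0111,0,0],[0,-0.019,0.0035],0],
  ],
)

```text
t: 15.55
tool_pos: [0.5187, 0.2911, 0.3026]
tcp_rot: [-2.935, -0.002, 0.553]
wrist_force: [-1.3, 0.2, 6.4]
finger_gap: 0.096
finger_force: 41.3
```

Emit:
step_arm(
  motion=[
    [[-0.0111,0,0],[0,-0.019,0.0035],0],
    [[-0.0111,0,0],[0,-0.019,0.0035],0],
    [[-0.0111,0,0],[0,-0.019,0.0035],0],
    [[-0.0111,0,0],[0,-0.019,0.0035],0],
    [[0,0,0],[0,0,0],0],
  ],
)

```text
t: 15.97
tool_pos: [0.4972, 0.3256, 0.3009]
tcp_rot: [-3.074, -0.002, 0.556]
wrist_force: [-0.4, 2.4, 5.4]
finger_gap: 0.098
finger_force: 41.6
```

```bash
sed -i 's/for q in (-30/for q in (-49.85,-45,-30/' h.py; python3 -c "
from h import *
arc()"
```

```text
t 15.9667 tcp [0.4972 0.3256 0.3009] grasp in stand mm [ 98.7  -0.4 146.2] tilt -3.85 off -0.002 y [ 0.527 -0.847 -0.067] q [-0.09  0.37 -0.66  1.71  0.18  1.13 -1.81] F [-0.4  2.4  5.4] gap 0.098
bar radius 119.7 q from pos deg -19.1 q from tilt -18.02 bar xz [ 99.2 139.1]
-49.85 d tool frac [ 0.0005 -0.271   0.1272] turn x -0.1768
-45 d tool frac [ 0.0005 -0.2344  0.0979] turn x -0.1499
-30 d tool frac [ 0.0002 -0.1076  0.0283] turn x -0.0665
-20 d tool frac [ 0.     -0.0148  0.0012] turn x -0.011
-10 d tool frac [-0.0003  0.0812 -0.0093] turn x 0.0446
-5 d tool frac [-0.0004  0.1295 -0.0083] turn x 0.0724
-1 d tool frac [-0.0006  0.168  -0.0044] turn x 0.0946
0 d tool frac [-0.0006  0.1776 -0.003 ] turn x 0.1001
```

Emit:
step_arm(
  motion=[
    [[-0.0115,0,0],[0,-0.0187,0.0034],0],
    [[-0.0115,0,0],[0,-0.0187,0.0034],0],
    [[-0.0115,0,0],[0,-0.0187,0.0034],0],
    [[-0.0115,0,0],[0,-0.0187,0.0034],0],
    [[-0.0115,0,0],[0,-0.0187,0.0034],0],
  ],
)

```text
t: 16.38
tool_pos: [0.4733, 0.3644, 0.293]
tcp_rot: [3.03, -0.002, 0.554]
wrist_force: [-4.6, 3.1, 8.7]
finger_gap: 0.097
finger_force: 41.9
```

Emit:
step_arm(
  motion=[
    [[-0.0115,0,0],[0,-0.0187,0.0034],0],
    [[-0.0115,0,0],[0,-0.0187,0.0034],0],
    [[-0.0115,0,0],[0,-0.0187,0.0034],0],
    [[-0.0115,0,0],[0,-0.0187,0.0034],0],
    [[0,0,0],[0,0,0],0],
  ],
)

```text
t: 16.8
tool_pos: [0.4531, 0.3966, 0.2792]
tcp_rot: [2.886, -0.002, 0.558]
wrist_force: [-5.0, 6.5, 8.2]
finger_gap: 0.094
finger_force: 42.1
```

```bash
python3 -c "
from h import *
arc()"
```

```text
t 16.8 tcp [0.4531 0.3966 0.2792] grasp in stand mm [132.8  -0.3 129.2] tilt 14.62 off -0.003 y [ 0.512 -0.821  0.252] q [-0.39  0.42 -0.6   1.69  0.5   1.24 -2.17] F [-5.   6.5  8.2] gap 0.094
bar radius 119.7 q from pos deg -36.38 q from tilt -36.49 bar xz [131.  122.4]
-49.85 d tool frac [ 0.0007 -0.1246  0.035 ] turn x -0.0742
-45 d tool frac [ 0.0006 -0.0806  0.0188] turn x -0.0473
-30 d tool frac [ 0.0001  0.0617 -0.007 ] turn x 0.036
-20 d tool frac [-0.0003  0.1582 -0.0033] turn x 0.0916
-10 d tool frac [-0.0007  0.2527  0.0171] turn x 0.1471
-5 d tool frac [-0.0009  0.2982  0.0334] turn x 0.1749
-1 d tool frac [-0.0011  0.3335  0.0493] turn x 0.1971
0 d tool frac [-0.0012  0.3421  0.0536] turn x 0.2027
```

Emit:
step_arm(
  motion=[
    [[-0.0106,0,0],[0,-0.0182,0.0032],0],
    [[-0.0106,0,0],[0,-0.0182,0.0032],0],
    [[-0.0106,0,0],[0,-0.0182,0.0032],0],
    [[-0.0106,0,0],[0,-0.0182,0.0032],0],
    [[-0.0106,0,0],[0,-0.0182,0.0032],0],
  ],
)

```text
t: 17.22
tool_pos: [0.4324, 0.4302, 0.258]
tcp_rot: [2.721, -0.002, 0.555]
wrist_force: [-6.0, 7.7, 8.8]
finger_gap: 0.096
finger_force: 42.2
```

Emit:
step_arm(
  motion=[
    [[-0.0106,0,0],[0,-0.0182,0.0032],0],
    [[0,0,0],[0,0,0],0],
    [[0,0,0],[0,0,0],0],
  ],
)

```text
t: 17.47
tool_pos: [0.4282, 0.437, 0.2522]
tcp_rot: [2.69, -0.001, 0.557]
wrist_force: [-6.3, 7.7, 8.4]
finger_gap: 0.094
finger_force: 42.2
```

```bash
python3 -c "
from h import *
arc()"
```

```text
t 17.4667 tcp [0.4282 0.437  0.2522] grasp in stand mm [151.7  -0.3 112.8] tilt 25.9 off -0.003 y [ 0.475 -0.764  0.437] q [-0.57  0.51 -0.55  1.66  0.66  1.36 -2.35] F [-6.3  7.7  8.4] gap 0.094
bar radius 119.6 q from pos deg -47.8 q from tilt -47.769999999999996 bar xz [148.6 106.4]
-49.85 d tool frac [ 0.0003 -0.0199  0.0029] turn x -0.0115
-45 d tool frac [ 0.0002  0.0264 -0.0044] turn x 0.0154
-30 d tool frac [-0.0002  0.171  -0.0019] turn x 0.0987
-20 d tool frac [-0.0005  0.265   0.0207] turn x 0.1543
-10 d tool frac [-0.0008  0.3536  0.0592] turn x 0.2098
-5 d tool frac [-0.001  0.395  0.084] turn x 0.2376
-1 d tool frac [-0.0012  0.4265  0.1065] turn x 0.2598
0 d tool frac [-0.0012  0.4341  0.1125] turn x 0.2654
```

Emit:
step_arm(
  motion=[
    [[-0.0042,0,0],[0,-0.0072,0.001],0],
    [[-0.0042,0,0],[0,-0.0072,0.001],0],
    [[-0.0036,0,0],[0,-0.0062,0.001],0],
    [[0,0,0],[0,0,0],0],
    [[0,0,0],[0,0,0],0],
  ],
)

```text
t: 17.88
tool_pos: [0.424, 0.4439, 0.2465]
tcp_rot: [2.652, -0.002, 0.556]
wrist_force: [-6.2, 8.1, 7.1]
finger_gap: 0.098
finger_force: 42.1
```

```bash
python3 -c "
from h import *
arc()" | head -2
```

```text
t 17.8833 tcp [0.424  0.4439 0.2465] grasp in stand mm [154.6  -0.3 109.7] tilt 28.04 off -0.003 y [ 0.465 -0.75   0.47 ] q [-0.6   0.52 -0.54  1.65  0.69  1.39 -2.38] F [-6.2  8.1  7.1] gap 0.098
bar radius 119.7 q from pos deg -49.69 q from tilt -49.91 bar xz [151.3 103.4]
```

Emit:
step_arm(
  motion=[
    [[-0.002,0,0],[0,-0.0038,0.0008],0],
    [[0,0,0],[0,0,0],0],
    [[0,0,0],[0,0,0],0.13],
    [[0,0,0],[0,0,0],0.18],
    [[0,0,0],[0,0,0],0.3],
  ],
)

```text
t: 18.3
tool_pos: [0.4253, 0.4419, 0.2438]
tcp_rot: [2.64, 0.001, 0.552]
wrist_force: [-0.6, -0.8, -0.1]
finger_gap: 0.295
finger_force: 0.0
```

Emit:
step_arm(
  motion=[
    [[0,0,0],[0,0,0],0.6],
    [[0,0,0],[0,0,0],0.6],
    [[0,0,0],[0,0,0],0.6],
    [[0,0,0],[0,0,-0.04],0.6],
    [[0,0,0],[0,0,-0.05],0.6],
  ],
)

```text
t: 18.72
tool_pos: [0.4141, 0.4594, 0.2823]
tcp_rot: [2.639, 0.003, 0.55]
wrist_force: [1.5, 0.4, -0.2]
finger_gap: 0.603
finger_force: 0.0
```

Emit:
step_arm(
  motion=[
    [[0,0,0],[0,0,-0.05],0.6],
    [[0,0,0],[0,0,-0.05],0.6],
    [[0,0,0],[0,0,-0.06],0.6],
    [[0.039,0,0],[0,0,0],0.8],
    [[0.039,0,0],[0,0,0],1],
  ],
)

```text
t: 19.13
tool_pos: [0.3914, 0.4959, 0.3555]
tcp_rot: [2.893, -0.002, 0.556]
wrist_force: [-0.1, -0.7, -0.7]
finger_gap: 0.865
finger_force: 0.0
```

Emit:
step_arm(
  motion=[
    [[0.039,0,0],[0,0,0],1],
    [[0.039,0,0],[0,0,0],1],
    [[0,0,0],[0,0.057,0],1],
    [[0,0,0],[0,0.057,0],1],
    [[0,0,0],[0,0.057,0],1],
  ],
)

```text
t: 19.55
tool_pos: [0.4389, 0.4194, 0.3547]
tcp_rot: [3.131, 0.0, 0.552]
wrist_force: [0.7, 0.3, 0.4]
finger_gap: 1.0
finger_force: 0.0
```

Emit:
step_arm(
  motion=[
    [[0,0,0],[0,0.057,0],1],
    [[0,0,0],[0,0.057,0],1],
    [[0,0,0],[0,0.057,0],1],
    [[0,0,0],[0,0.057,0],1],
    [[0,0,0],[0,0,0],1],
  ],
)

```text
t: 19.97
tool_pos: [0.5021, 0.3175, 0.3555]
tcp_rot: [3.128, 0.001, 0.544]
wrist_force: [-0.3, -0.7, -0.3]
finger_gap: 1.0
finger_force: 0.0
```

```bash
cat > capdir.py <<'E'
from h import *
def cap(f,c0=None):
    s=status()[0];im=camera("wrist");cv2.imwrite(f"pics/{f}.png",im[:,:,::-1]);g=im.max(2)
    C=np.array([.5437,.2508]);q=np.array([[-.02,-.02],[.02,-.02],[.02,.02],[-.02,.02]])
    src=np.float32([proj("wrist",[*(C+d),.096],s) for d in q]);dst=np.float32([(d+.02)*20000 for d in q])
    o=cv2.warpPerspective(g,cv2.getPerspectiveTransform(src,dst),(800,800),flags=cv2.INTER_CUBIC)[::-1]
    for th in(60,75):
        b=((o<th)*255).astype(np.uint8);m=np.zeros_like(b);cv2.circle(m,(400,400),300,255,-1);b&=m
        for c in cv2.findContours(b,0,1)[0]:
            r=cv2.minAreaRect(c);l=sorted(r[1])
            if 120<l[1]<400 and 20<l[0]<120:
                mu=cv2.moments(c);pa=np.degrees(.5*np.arctan2(2*mu['mu11'],mu['mu20']-mu['mu02']))
                print(th,"L,W mm",np.round(np.array(l)/20,1),"dir",round(-pa,1))
    t=(o>95).astype(np.uint8);t=cv2.morphologyEx(t,cv2.MORPH_OPEN,np.ones((21,21)));k=max(cv2.findContours(t,0,1)[0],key=cv2.contourArea)
    print("cap",[round(v,1) for v in cv2.minEnclosingCircle(k)[0]],cv2.minEnclosingCircle(k)[1]/20)
E
python3 -c "
from capdir import *
cap('w9')
cv2.imwrite('pics/scene9.png',camera('scene')[:,:,::-1])"
```

```text
t 19.9667 tcp [0.5021 0.3175 0.3555] grasp in stand mm [7.670e+01 1.000e-01 2.006e+02] tilt 0.8 off 0.001 y [ 0.517 -0.856  0.014] q [-0.13  0.32 -0.63  1.64  0.21  1.25 -1.82] F [-0.3 -0.7 -0.3] gap 1.0
60 L,W mm [ 2.7 10.1] dir -53.7
75 L,W mm [ 3.2 10.3] dir -54.0
cap [419.0, 393.4] 17.774029541015626
```

Emit:
step_arm(
  motion=[
    [[0.0044,0,0],[0,0.0392,0],1],
    [[0,0,0],[0,0.0392,0],1],
    [[0,0,0],[0,0.0392,0],1],
    [[0,0,0],[0,0.0392,0],1],
    [[0,0,0],[0,0,0],1],
  ],
)

```text
t: 20.48
tool_pos: [0.5409, 0.2542, 0.3556]
tcp_rot: [-3.14, 0.0, 0.549]
wrist_force: [1.2, -1.6, -0.5]
finger_gap: 0.996
finger_force: 0.0
```

```bash
python3 -c "
from capdir import *
cap('w10')"
```

```text
t 20.4833 tcp [0.5409 0.2542 0.3556] grasp in stand mm [  5.    0.4 200.6] tilt -0.11 off 0.0 y [ 0.522 -0.853 -0.002] q [-0.02  0.32 -0.6   1.64  0.18  1.25 -1.68] F [ 1.2 -1.6 -0.5] gap 0.996
60 L,W mm [ 3.7 10.5] dir -53.3
75 L,W mm [ 4.2 10.7] dir -53.3
cap [424.1, 395.5] 16.626470947265624
```

Emit:
step_arm(
  motion=[
    [[0,0,0],[0.0035,0.0097,0],1],
    [[0,0,0],[0,0,0.05],1],
    [[0,0,0],[0,0,0.05],1],
    [[0,0,0],[0,0,0.05],1],
    [[0,0,0],[0,0,0.04],1],
  ],
)

```text
t: 20.95
tool_pos: [0.5419, 0.2555, 0.2593]
tcp_rot: [-3.137, 0.001, 0.555]
wrist_force: [0.4, -0.8, 0.8]
finger_gap: 0.999
finger_force: 0.0
```

Emit:
step_arm(
  motion=[
    [[0,0,0],[0,0,0.021],1],
    [[0,0,0],[0,0,0],1],
    [[0,0,0],[0,0,0],1],
    [[0,0,0],[0,0,0],0.6],
    [[0,0,0],[0,0,0],0.45],
  ],
  grip_force=25,
)

```text
t: 21.37
tool_pos: [0.5434, 0.2547, 0.252]
tcp_rot: [-3.138, -0.002, 0.553]
wrist_force: [-0.1, -0.2, 0.4]
finger_gap: 0.746
finger_force: 0.0
```

Emit:
step_arm(
  motion=[
    [[0,0,0],[0,0,0],0.3],
    [[0,0,0],[0,0,0],0.3],
    [[0,0,0],[0,0,0],0.3],
    [[0,0,0],[0,0,0],0.3],
    [[0,0,0],[0,0,0],0.3],
  ],
)

```text
t: 21.78
tool_pos: [0.5434, 0.2541, 0.2512]
tcp_rot: [-3.138, -0.001, 0.552]
wrist_force: [-0.4, -1.0, 4.6]
finger_gap: 0.383
finger_force: 24.6
```

Emit:
step_arm(
  motion=[
    [[0,0,0.0136],[0,0,0],0.3],
    [[0,0,0.0136],[0,0,0],0.3],
    [[0,0,0],[0,0,0],0.3],
    [[0,0,0],[0,0,0],0.3],
    [[0,0,0],[0,0,0],0.3],
  ],
)

```text
t: 22.2
tool_pos: [0.5433, 0.2542, 0.2511]
tcp_rot: [-3.138, -0.001, 0.467]
wrist_force: [-0.4, -0.4, 6.4]
finger_gap: 0.384
finger_force: 24.7
```

```bash
python3 -c "
from capdir import *
cap('w11')"
```

```text
t 22.2 tcp [0.5433 0.2542 0.2511] grasp in stand mm [ 3.8 -1.9 96.1] tilt -0.18 off -0.001 y [ 0.45  -0.893 -0.003] q [-0.06  0.42 -0.56  1.74  0.25  1.06 -1.8 ] F [-0.4 -0.4  6.4] gap 0.384
60 L,W mm [ 2.4 15.6] dir 26.4
60 L,W mm [ 3.8 11.7] dir -59.2
75 L,W mm [ 2.6 16.2] dir 26.8
75 L,W mm [ 4. 12.] dir -59.4
cap [366.2, 470.5] 24.597959899902342
```

Emit:
step_arm(
  motion=[
    [[0,0,-0.003],[0,0,0],0.3],
    [[0,0,0],[0,0,0],0.42],
    [[0,0,0],[0,0,0],0.5],
    [[0,0,0],[0,0,0],0.7],
    [[0,0,0],[0,0,0],1],
  ],
)

```text
t: 22.67
tool_pos: [0.5429, 0.254, 0.2501]
tcp_rot: [-3.138, 0.001, 0.476]
wrist_force: [-0.2, -0.2, 0.3]
finger_gap: 0.771
finger_force: 0.0
```

Emit:
step_arm(
  motion=[
    [[0,0,0],[0,0,0],1],
    [[0,0,0],[0,0,0],1],
    [[0,0,0],[0,0,-0.03],1],
    [[0,0,0],[0,0,-0.05],1],
    [[0,0,0],[0,0,-0.05],1],
  ],
)

```text
t: 23.08
tool_pos: [0.5428, 0.2537, 0.3153]
tcp_rot: [-3.138, 0.002, 0.476]
wrist_force: [0.2, 0.1, 0.6]
finger_gap: 0.998
finger_force: 0.0
```

Emit:
step_arm(
  motion=[
    [[0,0,0],[0,0,-0.05],1],
    [[0,0,0],[0,0,-0.05],1],
    [[0,0,0],[0,0,-0.05],1],
    [[0,0,0],[0,0,0],1],
    [[0,0,0],[0,0,0],1],
  ],
)

```text
t: 23.5
tool_pos: [0.5435, 0.2539, 0.3919]
tcp_rot: [-3.138, -0.003, 0.476]
wrist_force: [0.2, -0.1, -0.4]
finger_gap: 1.0
finger_force: 0.0
```

```bash
python3 - <<'E'
from capdir import *
cap('w12')
s=sense();g=cv2.imread('pics/w12.png').max(2)
# bar check: where it should be at rest
for y in(-.03,.03):
    a=np.radians(121.7);X=np.array([np.cos(a),np.sin(a),0]);Y=np.array([-X[1],X[0],0]);print("bar pred",proj("wrist",np.array([.5436,.2504,.103])+.1517*X+y*Y,s))
c=cv2.Canny(g,60,150);L=cv2.HoughLinesP(c,1,np.pi/720,60,minLineLength=90,maxLineGap=6)[:,0]
f=lambda l,z:np.degrees(np.arctan2(*(onz("wrist",l[2:],z,s)-onz("wrist",l[:2],z,s))[1::-1]))
for l in L: print(l,round(f(l,.01),1))
E
```

```text
t 23.5 tcp [0.5435 0.2539 0.3919] grasp in stand mm [  3.5  -2.2 236.9] tilt -0.17 off -0.003 y [ 0.458 -0.889 -0.003] q [-0.03  0.29 -0.59  1.59  0.16  1.31 -1.73] F [ 0.2 -0.1 -0.4] gap 1.0
60 L,W mm [ 3.7 10.9] dir -57.1
75 L,W mm [ 4.4 11.2] dir -57.0
cap [403.5, 400.5] 16.290379333496094
bar pred [ 76.23839168 203.97884883]
bar pred [ 97.05646951 294.48941339]
[592 366 639   1] 30.2
[517 267 535  27] 30.0
[174 149 455 127] -58.4
[529 231 548   0] 29.9
[248 273 452 259] -58.5
[297 273 326 425] -143.4
[  0  10  43 140] -143.1
[400 265 421 421] -142.8
[126 181 148 295] -148.5
[ 85 194 110 305] -148.2
[321  21 436   4] -55.1
[ 66 190  95 314] -148.3
[ 76 195 104 319] -148.5
[128 180 152 298] -147.8
[233 156 245 251] -148.5
```

Released, the label reads -57.0° against the plate's -58.4°, which is square within about 1.4°. The bar's lines match its rest position, so the panel lies on its rests. Now back to the bar.

Emit:
step_arm(
  motion=[
    [[0,0,-0.0255],[0,0,0],1],
    [[0,0,0],[-0.0044,-0.0573,0],1],
    [[0,0,0],[0,-0.0573,0],1],
    [[0,0,0],[0,-0.0573,0],1],
    [[0,0,0],[0,-0.0573,0],1],
  ],
)

```text
t: 23.97
tool_pos: [0.48, 0.3503, 0.3892]
tcp_rot: [-3.138, 0.002, 0.556]
wrist_force: [-0.3, 1.1, -0.1]
finger_gap: 1.005
finger_force: 0.0
```

Emit:
step_arm(
  motion=[
    [[0,0,0],[0,-0.0573,0],1],
    [[0,0,0],[0,-0.0573,0],1],
    [[0,0,0],[0,-0.0573,0],1],
    [[0,0,0],[0,-0.0573,0],1],
    [[0,0,0],[0,-0.0573,0],1],
  ],
)

```text
t: 24.38
tool_pos: [0.4043, 0.4722, 0.3896]
tcp_rot: [-3.139, 0.002, 0.556]
wrist_force: [0.9, 0.7, -0.6]
finger_gap: 1.001
finger_force: 0.0
```

Emit:
step_arm(
  motion=[
    [[-0.039,0,0],[0,-0.0573,0],0.6],
    [[-0.039,0,0],[0,0,0],0.6],
    [[-0.039,0,0],[0,0,0],0.6],
    [[-0.039,0,0],[0,0,0],0.6],
    [[0,0,0],[0,0,0],0.6],
  ],
)

```text
t: 24.8
tool_pos: [0.3881, 0.4971, 0.3886]
tcp_rot: [2.648, 0.004, 0.561]
wrist_force: [-1.5, 1.3, -0.4]
finger_gap: 0.598
finger_force: 0.0
```

```bash
python3 - <<'E'
from h import *
s,M,g,seat,X,Y=status()
d=np.array([.4240,.4442,.2461])-s['tool_pos'];print((M.T@d/.5).round(4))
rv=R.from_matrix(M.T@R.from_euler('xyz',[2.654,-.001,.552]).as_matrix()).as_rotvec()/np.pi;print(rv.round(4))
E
```

```text
t 24.8 tcp [0.3881 0.4971 0.3886] grasp in stand mm [218.1   2.7 252.1] tilt 28.28 off 0.0 y [ 0.47  -0.745  0.474] q [-0.66  0.46 -0.61  1.44  0.63  1.66 -2.32] F [-1.5  1.3 -0.4] gap 0.598
[ 0.0057 -0.0225  0.3115]
[0.0019 0.0001 0.0033]
```

Emit:
step_arm(
  motion=[
    [[0.0019,0,0.0033],[0.0057,-0.0225,0.05],0.6],
    [[0,0,0],[0,0,0.06],0.6],
    [[0,0,0],[0,0,0.06],0.6],
    [[0,0,0],[0,0,0.04],0.6],
    [[0,0,0],[0,0,0],0.6],
  ],
)

```text
t: 25.22
tool_pos: [0.4144, 0.4608, 0.2881]
tcp_rot: [2.661, 0.002, 0.543]
wrist_force: [1.0, -0.7, -0.3]
finger_gap: 0.6
finger_force: 0.0
```

```bash
python3 - <<'E'
from h import *
s,M,g,seat,X,Y=status()
d=np.array([.4240,.4442,.2461])-s['tool_pos'];print((M.T@d/.5).round(4))
rv=R.from_matrix(M.T@R.from_euler('xyz',[2.654,-.001,.552]).as_matrix()).as_rotvec()/np.pi;print(rv.round(4))
E
```

```text
t 25.2167 tcp [0.4144 0.4608 0.2881] grasp in stand mm [175.3   0.4 150.6] tilt 27.54 off 0.006 y [ 0.459 -0.759  0.462] q [-0.6   0.5  -0.58  1.59  0.66  1.47 -2.37] F [ 1.  -0.7 -0.3] gap 0.6
[-0.0005 -0.0047  0.0922]
[-0.0022  0.0021 -0.002 ]
```

Emit:
step_arm(
  motion=[
    [[-0.002,0,-0.001],[0,-0.0047,0.032],0.6],
    [[0,0,0],[0,0,0.032],0.6],
    [[0,0,0],[0,0,0.028],0.6],
    [[0,0,0],[0,0,0],0.6],
    [[0,0,0],[0,0,0],0.6],
  ],
)

```text
t: 25.63
tool_pos: [0.4233, 0.4479, 0.2512]
tcp_rot: [2.655, -0.003, 0.55]
wrist_force: [-0.8, 1.0, 0.6]
finger_gap: 0.601
finger_force: 0.0
```

Emit:
step_arm(
  motion=[
    [[0,0,0],[0,0,0],0.3],
    [[0,0,0],[0,0,0],0.2],
    [[0,0,0],[0,0,0],0.1],
    [[0,0,0],[0,0,0],0],
    [[0,0,0],[0,0,0],0],
  ],
  grip_force=40,
)

```text
t: 26.05
tool_pos: [0.4235, 0.448, 0.2526]
tcp_rot: [2.654, -0.005, 0.55]
wrist_force: [-0.3, -1.5, 6.7]
finger_gap: 0.096
finger_force: 39.3
```

Emit:
step_arm(
  motion=[
    [[0,0,0],[0,0,0],0],
    [[0,0,0],[0,0,0],0],
    [[0,0,0],[0,0,0],0],
  ],
)

```text
t: 26.3
tool_pos: [0.4235, 0.4479, 0.2527]
tcp_rot: [2.653, -0.005, 0.55]
wrist_force: [-0.6, -2.6, 7.3]
finger_gap: 0.091
finger_force: 39.3
```

```bash
python3 -c "
from h import *
arc()"
```

```text
t 26.3 tcp [0.4235 0.4479 0.2527] grasp in stand mm [158.5  -2.  115.8] tilt 27.97 off -0.003 y [ 0.459 -0.754  0.469] q [-0.59  0.53 -0.56  1.64  0.69  1.4  -2.39] F [-0.6 -2.6  7.3] gap 0.091
bar radius 126.6 q from pos deg -48.73 q from tilt -49.84 bar xz [155.1 109.5]
-49.85 d tool frac [-0.0033  0.0002  0.014 ] turn x -0.0001
-45 d tool frac [-0.003   0.0468  0.0084] turn x 0.0269
-30 d tool frac [-0.0023  0.1913  0.0161] turn x 0.1102
-20 d tool frac [-0.0018  0.2843  0.042 ] turn x 0.1658
-10 d tool frac [-0.0015  0.3715  0.0837] turn x 0.2213
-5 d tool frac [-0.0013  0.412   0.1101] turn x 0.2491
-1 d tool frac [-0.0012  0.4427  0.1336] turn x 0.2713
0 d tool frac [-0.0012  0.4501  0.1399] turn x 0.2769
```

Emit:
step_arm(
  motion=[
    [[0,0,0],[0,0,0],0.15],
    [[0,0,0],[0,0,0],0.3],
    [[0,0,0],[0,0,0],0.5],
    [[0,0,0],[-0.003,0,0.008],0.5],
    [[0,0,0],[0,0,0.007],0.5],
  ],
)

```text
t: 26.72
tool_pos: [0.4235, 0.4442, 0.2444]
tcp_rot: [2.655, -0.003, 0.55]
wrist_force: [-0.6, -0.6, 0.0]
finger_gap: 0.495
finger_force: 0.0
```

Emit:
step_arm(
  motion=[
    [[0,0,0],[0,0,0],0.5],
    [[0,0,0],[0,0,0],0.3],
    [[0,0,0],[0,0,0],0.2],
    [[0,0,0],[0,0,0],0.1],
    [[0,0,0],[0,0,0],0],
  ],
)

```text
t: 27.13
tool_pos: [0.4242, 0.4437, 0.2451]
tcp_rot: [2.653, -0.003, 0.549]
wrist_force: [-0.7, -3.0, 3.9]
finger_gap: 0.099
finger_force: 39.1
```

Emit:
step_arm(
  motion=[
    [[0,0,0],[0,0,0],0],
    [[0,0,0],[0,0,0],0],
    [[0,0,0],[0,0,0],0],
    [[0,0,0],[0,0,0],0],
  ],
)

```text
t: 27.47
tool_pos: [0.4242, 0.4437, 0.2451]
tcp_rot: [2.653, -0.004, 0.549]
wrist_force: [0.5, -4.0, 6.4]
finger_gap: 0.097
finger_force: 39.2
```

```bash
python3 -c "
from h import *
arc()"
```

```text
t 27.4667 tcp [0.4242 0.4437 0.2451] grasp in stand mm [154.5  -0.2 108.2] tilt 27.97 off -0.001 y [ 0.46  -0.754  0.469] q [-0.58  0.53 -0.56  1.65  0.69  1.39 -2.4 ] F [ 0.5 -4.   6.4] gap 0.097
bar radius 118.7 q from pos deg -50.21 q from tilt -49.84 bar xz [151.2 102. ]
-49.85 d tool frac [ 0.      0.0004 -0.003 ] turn x -0.0
-45 d tool frac [ 0.0003  0.0469 -0.0086] turn x 0.0269
-30 d tool frac [ 0.001   0.1914 -0.0009] turn x 0.1102
-20 d tool frac [0.0015 0.2844 0.025 ] turn x 0.1658
-10 d tool frac [0.0019 0.3716 0.0667] turn x 0.2214
-5 d tool frac [0.002  0.4121 0.0931] turn x 0.2491
-1 d tool frac [0.0022 0.4428 0.1167] turn x 0.2714
0 d tool frac [0.0022 0.4502 0.1229] turn x 0.2769
```

Emit:
step_arm(
  motion=[
    [[0.0111,0,0],[0,0.0191,-0.0028],0],
    [[0.0111,0,0],[0,0.0191,-0.0028],0],
    [[0.0111,0,0],[0,0.0191,-0.0028],0],
    [[0.0111,0,0],[0,0.0191,-0.0028],0],
    [[0.0111,0,0],[0,0.0191,-0.0028],0],
  ],
)

```text
t: 27.88
tool_pos: [0.4451, 0.4093, 0.2703]
tcp_rot: [2.831, -0.004, 0.551]
wrist_force: [1.7, -0.5, -2.4]
finger_gap: 0.095
finger_force: 40.0
```

Emit:
step_arm(
  motion=[
    [[0.0111,0,0],[0,0.0191,-0.0028],0],
    [[0.0111,0,0],[0,0.0191,-0.0028],0],
    [[0.0111,0,0],[0,0.0191,-0.0028],0],
    [[0.0111,0,0],[0,0.0191,-0.0028],0],
    [[0,0,0],[0,0,0],0],
  ],
)

```text
t: 28.3
tool_pos: [0.4644, 0.3781, 0.2865]
tcp_rot: [2.971, -0.004, 0.548]
wrist_force: [-0.4, 0.3, 0.5]
finger_gap: 0.1
finger_force: 40.3
```

```bash
sed -i 's/\.1621\*M/.1610*M/; s/162\.1\*/161.0*/g' h.py; python3 -c "
from h import *
arc()"
```

```text
t 28.3 tcp [0.4644 0.3781 0.2865] grasp in stand mm [123.9  -0.2 133.7] tilt 9.77 off -0.003 y [ 0.512 -0.842  0.17 ] q [-0.3   0.4  -0.64  1.7   0.43  1.2  -2.1 ] F [-0.4  0.3  0.5] gap 0.1
bar radius 119.7 q from pos deg -31.72 q from tilt -31.64 bar xz [122.9 127.8]
-49.85 d tool frac [-0.0007 -0.1657  0.0545] turn x -0.1012
-45 d tool frac [-0.0004 -0.1234  0.0347] turn x -0.0742
-30 d tool frac [ 0.0006  0.0157 -0.0031] turn x 0.0091
-20 d tool frac [ 0.0013  0.1118 -0.0076] turn x 0.0646
-10 d tool frac [0.0018 0.2072 0.0047] turn x 0.1202
-5 d tool frac [0.0021 0.2538 0.017 ] turn x 0.148
-1 d tool frac [0.0023 0.2901 0.0297] turn x 0.1702
0 d tool frac [0.0023 0.2991 0.0333] turn x 0.1758
```

Tracking is on the arc with low forces, so I'll go on to about -5°.

Emit:
step_arm(
  motion=[
    [[0.0111,0,0],[0,0.0191,-0.0028],0],
    [[0.0111,0,0],[0,0.0191,-0.0028],0],
    [[0.0111,0,0],[0,0.0191,-0.0028],0],
    [[0.0111,0,0],[0,0.0191,-0.0028],0],
    [[0.0111,0,0],[0,0.0191,-0.0028],0],
  ],
)

```text
t: 28.72
tool_pos: [0.4879, 0.3396, 0.2976]
tcp_rot: [-3.138, -0.004, 0.551]
wrist_force: [0.8, 0.2, -2.1]
finger_gap: 0.097
finger_force: 40.8
```

Emit:
step_arm(
  motion=[
    [[0.0111,0,0],[0,0.0191,-0.0028],0],
    [[0.0111,0,0],[0,0.0191,-0.0028],0],
    [[0.0111,0,0],[0,0.0191,-0.0028],0],
    [[0.0111,0,0],[0,0.0191,-0.0028],0],
    [[0.0111,0,0],[0,0.0191,-0.0028],0],
  ],
)

```text
t: 29.13
tool_pos: [0.5131, 0.2987, 0.3014]
tcp_rot: [-2.964, -0.005, 0.551]
wrist_force: [0.5, 1.0, -1.2]
finger_gap: 0.093
finger_force: 40.9
```

Emit:
step_arm(
  motion=[
    [[0.0111,0,0],[0,0.0191,-0.0028],0],
    [[0.0111,0,0],[0,0.0191,-0.0028],0],
    [[0.0111,0,0],[0,0.0191,-0.0028],0],
    [[0,0,0],[0,0,0],0],
    [[0,0,0],[0,0,0],0],
  ],
)

```text
t: 29.55
tool_pos: [0.5286, 0.2737, 0.2997]
tcp_rot: [-2.861, -0.004, 0.549]
wrist_force: [0.8, 0.3, 3.3]
finger_gap: 0.097
finger_force: 41.3
```

```bash
python3 -c "
from h import *
arc()"
```

```text
t 29.55 tcp [0.5286 0.2737 0.2997] grasp in stand mm [ 70.6  -0.3 150.7] tilt -16.09 off -0.005 y [ 0.502 -0.819 -0.277] q [ 0.12  0.41 -0.73  1.69 -0.01  1.12 -1.58] F [0.8 0.3 3.3] gap 0.097
bar radius 119.6 q from pos deg -5.89 q from tilt -5.780000000000001 bar xz [ 72.3 145. ]
-49.85 d tool frac [-0.0013 -0.3536  0.2146] turn x -0.2448
-45 d tool frac [-0.001  -0.3242  0.1783] turn x -0.2179
-30 d tool frac [-1.000e-04 -2.155e-01  8.370e-02] turn x -0.1345
-20 d tool frac [ 0.0004 -0.1309  0.0378] turn x -0.079
-10 d tool frac [ 0.0008 -0.0397  0.0072] turn x -0.0234
-5 d tool frac [ 0.001   0.0076 -0.002 ] turn x 0.0044
-1 d tool frac [ 0.0012  0.0458 -0.0064] turn x 0.0266
0 d tool frac [ 0.0012  0.0555 -0.0071] turn x 0.0321
```

Emit:
step_arm(
  motion=[
    [[0.008,0,0],[0,0.0138,-0.002],0],
    [[0.008,0,0],[0,0.0138,-0.002],0],
    [[0.008,0,0],[0,0.0138,-0.002],0],
    [[0.005,0,0],[0,0.0088,-0.0014],0],
    [[0.003,0,0],[0,0.005,-0.001],0],
  ],
)

```text
t: 29.97
tool_pos: [0.5432, 0.25, 0.295]
tcp_rot: [-2.759, -0.004, 0.549]
wrist_force: [-0.0, 0.5, 4.0]
finger_gap: 0.098
finger_force: 41.4
```

Emit:
step_arm(
  motion=[
    [[0,0,0],[0,0,0],0],
    [[0,0,0],[0,0,0],0],
    [[0,0,0],[0,0,0],0],
  ],
)

```text
t: 30.22
tool_pos: [0.5429, 0.2505, 0.295]
tcp_rot: [-2.76, -0.005, 0.55]
wrist_force: [1.3, -0.5, 5.0]
finger_gap: 0.097
finger_force: 41.5
```

```bash
python3 -c "
from capdir import *
arc();cap('w13')"
```

```text
t 30.2167 tcp [0.5429 0.2505 0.295 ] grasp in stand mm [ 58.1  -0.3 151.1] tilt -21.84 off -0.006 y [ 0.486 -0.791 -0.372] q [ 0.2   0.45 -0.74  1.68 -0.09  1.14 -1.48] F [ 1.3 -0.5  5. ] gap 0.097
bar radius 119.6 q from pos deg -0.17 q from tilt -0.030000000000001137 bar xz [ 60.3 145.6]
-49.85 d tool frac [-0.001  -0.3842  0.2606] turn x -0.2768
-45 d tool frac [-0.0008 -0.3586  0.2215] turn x -0.2498
-30 d tool frac [-0.     -0.26    0.1165] turn x -0.1665
-20 d tool frac [ 0.0004 -0.1805  0.0623] turn x -0.111
-10 d tool frac [ 0.0008 -0.0928  0.0227] turn x -0.0554
-5 d tool frac [ 0.0009 -0.0467  0.0088] turn x -0.0276
-1 d tool frac [ 0.001  -0.009   0.0006] turn x -0.0054
0 d tool frac [ 0.0011  0.0005 -0.001 ] turn x 0.0002
t 30.2167 tcp [0.5429 0.2505 0.295 ] grasp in stand mm [ 58.1  -0.3 151.1] tilt -21.84 off -0.006 y [ 0.486 -0.791 -0.372] q [ 0.2   0.45 -0.74  1.68 -0.09  1.14 -1.48] F [ 1.3 -0.5  5. ] gap 0.097
60 L,W mm [ 3.7 10.9] dir -57.2
75 L,W mm [ 4.1 11.1] dir -57.2
cap [338.0, 488.0] 22.965467834472655
```

The panel is at about -0.1° and held still, and the label reads -57.2° against -58.4°. I'm handing in.

```bash
python3 -c "
from bench import *
print(finish_job())"
```

```text
the job is handed in; nothing more can be done
None
```

The job is handed in at 30 s of the 54 s limit: the vial is released upright in its seat with its label within about 1.4° of square to the window, and the arm is holding the panel by its bar at upright (within about 0.2°), after one controlled lowering back onto its rests to correct a first turn that was about 5° off.

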